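# Load the dish magazine and lock its cap

### The job

Unlock the cap of the dish magazine (press down, twist anticlockwise seen from above, lift off) and stand it on the white tile. Load every covered culture dish on the bench, lid up, into the spring-loaded magazine, pressing each one down until it is held under the two side lips. Then put the cap back and lock its bayonet by pushing down and twisting clockwise to the stop; do not disturb the other things on the bench.

Things in the scene. Friction and masses are not known exactly. Their poses are not given: they have to be found in the camera images.
- magazine: Fixed dish magazine, 140 mm high, left or right of the dishes. White round foot (diameter 116, 12 high), four steel posts round an open well (dish clearance 1.5 mm), a two-part aluminium flange on top, grey lip housings at local +y and -y (radius 45 to 55, 104 high). Origin: centre of the underside, z up.
- rim (a point): On the magazine's axis, at the flange's top face, 140 mm above the bench; axes as the magazine. The flange is two arcs at local +y and -y: 8 thick, bore radius 31.5 with a funnel to radius 36 on top, outer radius 46. Between them, at local +x and -x, are gaps 80 degrees wide (42 mm): for fingers that hold a dish along local x, and for the cap's hooks.
- mouth (a point): On the magazine's axis, at the level of the lips' underside, 110 mm above the bench; axes as the magazine. Black sprung wedge lips at local +y and -y (tips at radius 26, 16 wide) slope out to radius 33 at 12 mm above this level. A dish let go between the posts rests on the slopes, its underside about 7 mm above this level, its lid top 23 mm above.
- dish_home (a point): On the magazine's axis, 16 mm under point mouth: the underside of the topmost held dish. Push the resting dish down with 8 to 15 N (say with closed fingertips on mid lid) until its lid is 2 to 4 mm below point mouth; the lips snap over it and the spring lifts it against them. The next dish goes on top and pushes the stack down.
- follower (a joint): Sprung platform (diameter 54) in the well, in m: 0 when empty (top 1.5 mm under the lips), grows downwards, about 0.0145 with one dish held, 0.016 more for each further dish, end of travel 0.086. Spring 3.5 N when empty, 6.3 N with five dishes.
- spring_pins (a joint): Four steel pins that stand 6 mm above the flange and push the cap up, in m: 0 free, 0.006 pressed flush. 4 N to start, 7.6 N flush; about 0.0025 with the cap locked.
- cap: Grey bayonet cap, 53 mm high, 120 g, locked on the magazine at the start. Origin: centre of its plug's underside (plug diameter 48; it stands on it), z up. Disc of diameter 104 at 19 to 25 mm above the origin; grip bar on top along local x: 70 long, 14 wide, 25 to 53 above the origin. Hooked legs at local +x and -x.
- tile: Fixed white ceramic tile, 150 x 150, 6 thick, across the bench from the magazine: the place for the cap while the dishes go in. Origin: centre of the underside.
- cap_foot (a point): Middle of the foot of the hook at the cap's local +x (its twin is at -x), 46.5 mm from the cap's axis. Legs at radius 47.5 to 52, 18 wide; feet reach inwards to radius 41 and lie 1.5 to 7.5 mm above the cap's origin, 11.5 mm under the disc. To fit: bar along the magazine's local x (either way round), hooks down through the gaps; turned, the feet grip under the flange.
- cap_bar (a point): Middle of the cap's grip bar, 39 mm above its origin. Fitting: the disc meets the pins with the cap's origin 13 mm below the rim; push 3 to 5 mm further (6 at most), and while pressed turn about 78 degrees clockwise seen from above to the hard stop (the other way is barred). Let go: hooks bear under the flange, origin 15.5 mm below the rim. To unlock, press 2 mm, turn back 78 degrees, lift.
- dish1: Covered white culture dish, diameter 60, 16 high, about 45 g, lying lid up on the bench; origin: centre of the underside, z up. Three to five of the five are present; the place varies.
- dish2: Covered white culture dish, diameter 60, 16 high, about 45 g, lying lid up on the bench; origin: centre of the underside, z up. Three to five of the five are present; the place varies.
- dish3: Covered white culture dish, diameter 60, 16 high, about 45 g, lying lid up on the bench; origin: centre of the underside, z up. Three to five of the five are present; the place varies.
- dish4: Covered white culture dish, diameter 60, 16 high, about 45 g, lying lid up on the bench; origin: centre of the underside, z up. Three to five of the five are present; the place varies.
- dish5: Covered white culture dish, diameter 60, 16 high, about 45 g, lying lid up on the bench; origin: centre of the underside, z up. Three to five of the five are present; the place varies.
- tape_roll: Bystander: orange roll of tape, outer diameter 64, 24 high, lying among the dishes; origin: centre of the underside.
- sample_pot: Bystander: lidded jar, diameter 52, 55 high, standing among the dishes; origin: centre of the underside.
- slide_box: Bystander: blue slide box with clear lid, 97 x 82 x 33, farther back at one side; origin: centre of the underside.
- timer: Bystander: white bench timer, 70 x 62 x 33, farther back at one side; origin: centre of the underside.
There are look-alikes about, which are no part of the job. Leave any blue or red look-alike of the dish4 alone.

How it is judged:
By the outcome, as a careful person would: the job done as asked, in the order asked, and still so for the second after the job is handed in, with the robot touching nothing.
Of dish1, dish2, dish3, dish4, dish5 only 3 to 5 are there at a start; the rules pass over those that are not, and their reading is None.
At some moment in a run one of dish1, dish2, dish3, dish4, dish5, cap may be knocked a few centimetres aside while the robot is not near it.
It also fails if it takes over 210 s, if anything falls off the work surface, if the arm or the gripper's body presses on something with over 40 N, if the wrist force passes 120 N, or if a joint passes its speed limit or range.

### The arm

A 6-joint arm with a two-finger parallel gripper is mounted at the origin on the work surface. World frame = base frame: x ahead of the robot, y to its left, z up, the work surface at z = 0. Lengths are in m, angles in rad, forces in N, time in s.
With the tool pointing down it reaches from about 0.325 to 0.85 m from the base axis. Payload 4.4 kg.
Tool frame: the origin (TCP) lies on the centre line of the jaws, within the pads' length; the fingertips stand 14 mm ahead of it and the grasp point (between the pads) lies 5 mm behind it; z points along the fingers, x is the direction in which the jaws open and shut, and the axes are right-handed (so a half turn about z gives the same grasp; the last joint's range is limited). The gripper opens to 94 mm and grips with 3 to 60 N. Pads are 16 mm wide; open, the fingers measure 119 mm over their backs; the gripper's body (75 mm by 177 mm) begins 78 mm behind the grasp point.
Start: joints at [-1.411, 0.207, 1.542, -0, 1.393, -0.15], TCP at [0.175, -0.548, 0.219] pointing down, gripper open.
Joint ranges: [-2.73, 2.73], [-0.86, 2.22], [0.23, 2.46], [-1.11, 4.25], [0.08, 2.63], [-2.82, 2.82]. Speed limits (rad/s): [2.79, 2.79, 3.14, 3.14, 3.14, 3.14].

### API

Orientations are given as a unit quaternion [w, x, y, z].
In Python, from station import manip gives the robot as it stands. The module is installed in compiled form; this text tells all that it offers.
- The arm moves only by the tool servo_tool, never from a script. Its argument "deltas" is a list of rows, each an object with "dr": the turn, a rotation vector about the tool's x, y, z in rad, a list of three; "offset": the shift along the tool's x, y, z in mm, a list of three; "fingers": the closure, from 0 (fully open) to 1 (shut). In form: [{"dr": [ax, ay, az], "offset": [dx, dy, dz], "fingers": fingers}, ...]. A call has 1 to 20 rows; each row shifts and turns the commanded pose from where the row before left it, along the tool's axes as they then stand; what a row does not reach is not made up. A row lasts 1/10 s, in which the tool goes at most 50 mm and 8.59 degrees, less where a joint would pass 70% of its speed; a pose out of reach is approached as far as the arm can. A call is refused whole if a number of a shift passes 50 or a number of a turn 0.15, either way. A call with a gripper value outside its range is refused whole. The fingers move at their own pace and stop on an object; the grip force is fixed at half the most. Time passes only in rows, so rows that do not move let the fingers close. It gives the time, the measured TCP pose, the force and the opening at its end, in the units of the state.
- manip.get_obs(): the state, without advancing time (a new reading comes with each control period).
- manip.read_camera(name): name is "scene" or "top" or "wrist"; returns the picture (400x640x3 uint8, red, green, blue); there is no depth.
- manip.camera_model(name): a dict with "fx", "fy", "cx", "cy" (pixels), "R" (3x3) and "t" (3): a world point X has camera coordinates R X + t. Camera axes: x right, y down, z forward; pixel columns grow to the right and rows downward; lengths in m; the calibration is good to about 2 mm. A picture is of the moment at which its call begins: read the wrist's pose just before it. camera_model takes no time and is no camera call; for the wrist camera it gives the pose at the moment of the call.
- manip.close_job(): hands the job in, once; it reports no verdict.
The state is a dict: "time": time; "qpos": joint angles; "dq": joint speeds; "joint_efforts": joint torques, N m; "ee_pos": TCP position; "orientation": TCP orientation; "force": force on the tool from outside, world axes, zero at the start; "ft_torque": the same for the moment, N m; "width": opening from 0.0 (shut) to 1.0 (fully open).
Only numpy, scipy, OpenCV 4.12 (cv2) and the standard library are available. Lean on these libraries where they do the work, as an engineer would, in place of code of your own. Each camera call takes 0.05 s, during which the arm holds its last target. There are 200 camera calls.

## Working session

There is one attempt and no reset: what is moved stays moved. The work goes in short steps, Python scripts to look and compute and a tool call to move; the robot and the scene stay as the last step left them, time stands still between calls to the robot, and variables do not carry over. Pictures are saved under pics/ and viewed, about 12 in all and at most 16, crops included, and the job is handed in when it is done.

Besides the shell and the picture viewer there is one more tool, called as name(argument=value, ...), one argument or row to a line, values as JSON. servo_tool: Moves the arm, as the interface text tells. Its arguments: {"type":"object","properties":{"deltas":{"type":"array","items":{"type":"object","properties":{"dr":{"type":"array","items":{"type":"number"}},"offset":{"type":"array","items":{"type":"number"}},"fingers":{"type":"number"}}}}},"required":["deltas"]}

```bash
mkdir -p pics
cat > h.py <<'E'
import numpy as np, cv2
from station import manip
def snap(cam,fn,crop=None,scale=1):
    M=manip.camera_model(cam); im=manip.read_camera(cam); np.savez('pics/'+fn+'.npz',im=im,**M)
    o=im
    if crop: x0,y0,x1,y1=crop; o=im[y0:y1,x0:x1]
    if scale!=1: o=cv2.resize(o,None,fx=scale,fy=scale,interpolation=cv2.INTER_CUBIC)
    cv2.imwrite('pics/'+fn+'.png',o[...,::-1]); return im,M
def load(fn):
    d=np.load('pics/'+fn+'.npz'); return d['im'],d
def px2w(M,u,v,z):
    R=np.array(M['R']);t=np.array(M['t'])
    d=R.T@np.array([(u-M['cx'])/M['fx'],(v-M['cy'])/M['fy'],1]); c=-R.T@t
    return c+d*(z-c[2])/d[2]
def w2px(M,X):
    p=np.array(M['R'])@np.array(X)+np.array(M['t']); return M['fx']*p[0]/p[2]+M['cx'],M['fy']*p[1]/p[2]+M['cy']
E
python3 - <<'E'
from h import *
o=manip.get_obs();print({k:np.round(v,4) for k,v in o.items()})
for c in('top','scene'):
    im,M=snap(c,c+'0'); print(c,-np.array(M['R']).T@M['t'],np.round(M['R'],3).tolist(),M['fx'],M['cx'],M['cy'])
E
```

```text
{'time': np.float64(0.0), 'qpos': array([-1.4115,  0.2074,  1.5429, -0.    ,  1.3935, -0.1505]), 'dq': array([ 0.0015,  0.002 , -0.0006,  0.0009, -0.0009, -0.0006]), 'joint_efforts': array([ 1.60000e-03, -3.70881e+01, -2.81415e+01,  6.98000e-02,
        3.60000e-02, -2.00000e-04]), 'ee_pos': array([ 0.1752, -0.5469,  0.2183]), 'orientation': array([-8.000e-04,  8.077e-01, -5.895e-01, -8.000e-04]), 'force': array([-0.2758,  0.2105,  0.0118]), 'ft_torque': array([ 0.0184,  0.0065, -0.0309]), 'width': np.float64(1.0029)}
top [ 0.42772468 -0.0325318   1.03411048] [[-0.01, -0.999, -0.035], [-0.99, 0.015, -0.141], [0.141, 0.034, -0.989]] 365.35928795010454 324.82372628962486 204.25239231152193
scene [ 1.06882985 -0.35816338  0.97870016] [[0.54, 0.842, 0.006], [0.69, -0.438, -0.576], [-0.482, 0.315, -0.817]] 423.2593117513869 309.13394601793215 202.86608486980793
```

View pics/top0.png

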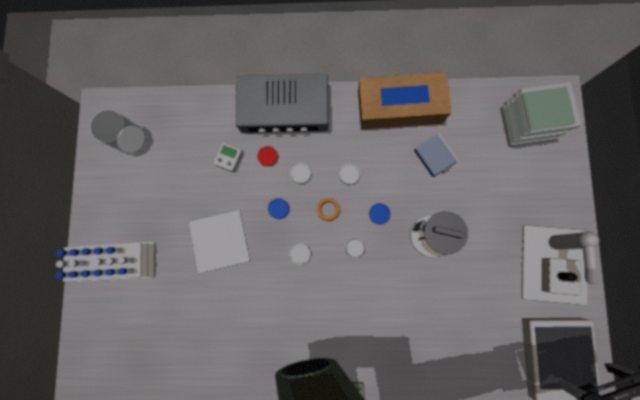

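View pics/scene0.png

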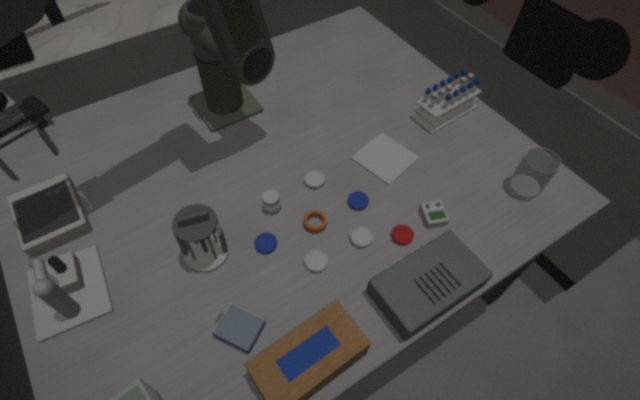

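The top picture shows white discs at (301,173), (349,174) and (300,254), which I take to be the dishes. Look-alikes are blue (278,208) and (380,214), red (267,156), and the pot with a white lid at (355,248), which the scene view shows to be tall. The cap and magazine are at (445,233) and the tile at (219,241).

Run:
```python
from h import *
im,M=load('top0')
g=cv2.resize(im[140:285,180:480],None,fx=2.66,fy=2.66,interpolation=cv2.INTER_CUBIC)
cv2.imwrite('pics/c1.png',g[...,::-1])
hsv=cv2.cvtColor(im,cv2.COLOR_RGB2HSV)
for n,(u,v) in dict(d1=(301,173),d2=(349,174),d3=(300,254),pot=(355,248)).items():
    print(n,hsv[v,u])
m=((hsv[...,2]>165)&(hsv[...,1]<30)).astype(np.uint8)
n,l,s,c=cv2.connectedComponentsWithStats(m)
for i in range(1,n):
    if s[i,4]>40 and 140<c[i][1]<285 and 180<c[i][0]<480: print(s[i],c[i],px2w(M,*c[i],0.016).round(4))
for p,z in [((445,233),.1495),((380,214),.016),((278,208),.016),((328,209),.024),((355,248),.055),((436,155),.033),((228,157),.033)]: print(p,px2w(M,*p,z).round(3))
```

```text
d1 [150   2 158]
d2 [140   5 159]
d3 [150   2 157]
pot [150   5 157]
(445, 233) [ 0.48  -0.289  0.149]
(380, 214) [ 0.543 -0.152  0.016]
(278, 208) [0.564 0.135 0.016]
(328, 209) [ 0.558 -0.007  0.024]
(355, 248) [ 0.449 -0.078  0.055]
(436, 155) [ 0.705 -0.311  0.033]
(228, 157) [0.711 0.276 0.033]
```

View pics/c1.png

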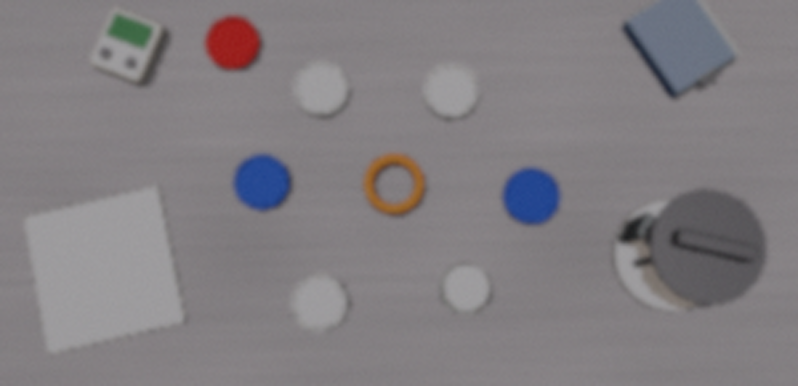

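```bash
cat >> h.py <<'E'
def plan(x,y,z,yaw):
    "tool-frame turn (about tool z) and shift, for tool pointing down"
    from scipy.spatial.transform import Rotation as Ro
    o=manip.get_obs(); q=o['orientation']; R=Ro.from_quat([q[1],q[2],q[3],q[0]]).as_matrix()
    d=R.T@(np.array([x,y,z])-o['ee_pos'])*1000
    y0=np.degrees(np.arctan2(R[1,0],R[0,0])); dy=(yaw-y0+180)%360-180
    q6=np.degrees(o['qpos'][5])
    print('shift mm (tool axes now)',d.round(1),'yaw now %.2f turn about tool z %.4f rad; q6 %.1f'%(y0,-np.radians(dy),q6),'tilt',R[2].round(4),'pos',o['ee_pos'].round(4),'F',o['force'].round(1),'w',o['width'],'t',o['time'])
E
python3 - <<'E'
from h import *
im,M=load('top0')
f=lambda u,v,z:px2w(M,180+u/2.66,140+v/2.66,z)
for n,p in dict(d1=(322,89),d2=(451,91),d3=(320,302)).items(): print(n,f(*p,.016).round(4))
a,b=f(678,237,.1775),f(754,254,.1775); print('bar',a,b,np.linalg.norm(a-b),np.degrees(np.arctan2(*(b-a)[1::-1])),(a+b)/2)
print('disc',f(709,247,.1495), f(652,247,.1495)-f(765,247,.1495))
print('foot',f(672,254,.012))
t=np.array([f(*p,.006) for p in [(25,216),(155,187),(184,322),(50,352)]]); print('tile',t.mean(0),t[1]-t[0])
plan(0.48,-0.289,0.30,-15)
W=manip.camera_model('wrist'); print(-np.array(W['R']).T@W['t'],np.round(W['R'],3),W['fx'],W['cx'],W['cy'])
E
```

```text
d1 [0.6628 0.0691 0.016 ]
d2 [ 0.6581 -0.0691  0.016 ]
d3 [0.436  0.0714 0.016 ]
bar [ 0.48781195 -0.25859608  0.1775    ] [ 0.47223936 -0.32317823  0.1775    ] 0.06643311865291349 -103.55684898301432 [ 0.48002565 -0.29088716  0.1775    ]
disc [ 0.48044285 -0.29311759  0.1495    ] [0.00121008 0.10049317 0.        ]
foot [ 0.48183166 -0.29518322  0.012     ]
tile [0.47376132 0.3037817  0.006     ] [ 0.02945698 -0.14044013  0.        ]
shift mm (tool axes now) [-152.9 -369.   -81.1] yaw now -72.25 turn about tool z -0.9992 rad; q6 -8.6 tilt [-2.e-03 -3.e-04 -1.e+00] pos [ 0.1752 -0.5469  0.2184] F [0.6 0.  0.3] w 0.9988326834087622 t 0.1
[ 0.23775751 -0.52709688  0.38461684] [[ 0.306 -0.952 -0.001]
 [-0.926 -0.298  0.231]
 [-0.22  -0.069 -0.973]] 308.40032451579367 312.5589671261564 197.1808081421951
```

servo_tool(
  deltas=[
    {"offset": [-12.7, -30.7, -10], "dr": [0, 0, 0], "fingers": 0},
    {"offset": [-12.7, -30.7, -10], "dr": [0, 0, 0], "fingers": 0},
    {"offset": [-12.7, -30.7, -10], "dr": [0, 0, 0], "fingers": 0},
    {"offset": [-12.7, -30.7, -10], "dr": [0, 0, 0], "fingers": 0},
    {"offset": [-12.7, -30.7, -10], "dr": [0, 0, 0], "fingers": 0},
    {"offset": [-12.7, -30.7, -10], "dr": [0, 0, 0], "fingers": 0},
    {"offset": [-12.7, -30.7, -10], "dr": [0, 0, 0], "fingers": 0},
    {"offset": [-12.7, -30.7, -10], "dr": [0, 0, 0], "fingers": 0},
    {"offset": [-12.7, -30.7, -10], "dr": [0, 0, 0], "fingers": 0},
    {"offset": [-12.7, -30.7, -10], "dr": [0, 0, 0], "fingers": 0},
    {"offset": [-12.7, -30.7, -10], "dr": [0, 0, 0], "fingers": 0},
    {"offset": [-12.7, -30.7, -10], "dr": [0, 0, 0], "fingers": 0},
    {"offset": [0, 0, 0], "dr": [0, 0, -0.146], "fingers": 0},
    {"offset": [0, 0, 0], "dr": [0, 0, -0.146], "fingers": 0},
    {"offset": [0, 0, 0], "dr": [0, 0, -0.146], "fingers": 0},
    {"offset": [0, 0, 0], "dr": [0, 0, -0.146], "fingers": 0},
    {"offset": [0, 0, 0], "dr": [0, 0, -0.146], "fingers": 0},
    {"offset": [0, 0, 0], "dr": [0, 0, -0.146], "fingers": 0},
    {"offset": [0, 0, 0], "dr": [0, 0, -0.146], "fingers": 0},
    {"offset": [0, 0, 0], "dr": [0, 0, 0], "fingers": 0},
  ],
)

```text
time: 2.1
ee_pos: [0.4794, -0.29, 0.3388]
orientation: [-0.0, 0.993, -0.119, -0.001]
force: [-0.0, -0.2, 0.2]
width: 1.001
```

Run:
```python
from h import *
plan(0.48,-0.292,0.26,-13.6)
snap('wrist','w1')
```

```text
shift mm (tool axes now) [ 1.1  1.9 78.8] yaw now -13.71 turn about tool z -0.0019 rad; q6 -26.3 tilt [-1.2e-03 -6.0e-04 -1.0e+00] pos [ 0.4794 -0.29    0.3388] F [-0.  -0.2  0.2] w 1.001116034367991 t 2.1
```

View pics/w1.png

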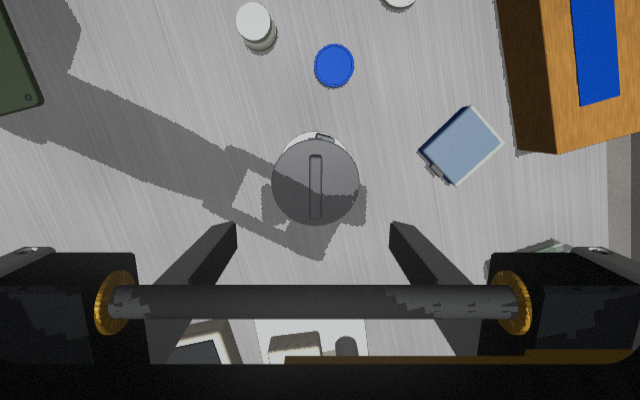

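Run:
```python
from h import *
im,M=load('w1')
cv2.imwrite('pics/c2.png',cv2.resize(im[120:235,260:375],None,fx=5,fy=5,interpolation=cv2.INTER_CUBIC)[...,::-1])
```

```text
(no output)
```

View pics/c2.png

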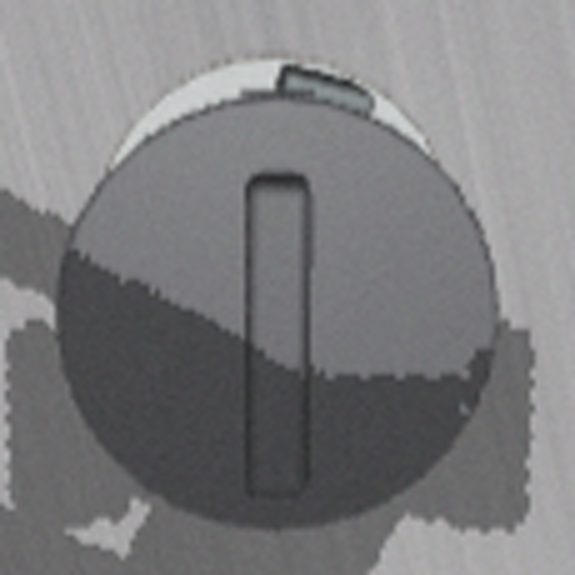

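Run:
```python
from h import *
im,M=load('w1')
f=lambda u,v,z:px2w(M,260+(u-2)/5,120+(v-2)/5,z)
a,b=f(278,186,.1775),f(276.5,495,.1775);print('bar',a,b,np.linalg.norm(a-b),np.degrees(np.arctan2(*(a-b)[1::-1])),(a+b)/2)
t,bb=f(277,93,.1495),f(277,528,.1495); l,r=f(57,310,.1495),f(497,310,.1495)
print('disc',(t+bb)/2,np.linalg.norm(t-bb),(l+r)/2,np.linalg.norm(l-r))
# lip housing top z=.104
c=np.array([f(*p,.104) for p in [(283,66),(374,97)]]);print('housing',c,np.degrees(np.arctan2(*(c[1]-c[0])[1::-1])))
```

```text
bar [ 0.48885369 -0.25907815  0.1775    ] [ 0.47251016 -0.32547727  0.1775    ] 0.06838094829389445 76.17205103861804 [ 0.48068193 -0.29227771  0.1775    ]
disc [ 0.48094241 -0.29182824  0.1495    ] 0.10359607711485604 [ 0.48136867 -0.29004081  0.1495    ] 0.1030345626188304
housing [[ 0.49599015 -0.23731819  0.104     ]
 [ 0.51679722 -0.25036782  0.104     ]] -32.09483134861223
```

servo_tool(
  deltas=[
    {"offset": [1.9, 1.1, 30], "dr": [0, 0, 0.002], "fingers": 0},
    {"offset": [0, 0, 30], "dr": [0, 0, 0], "fingers": 0},
    {"offset": [0, 0, 30], "dr": [0, 0, 0], "fingers": 0},
    {"offset": [0, 0, 30], "dr": [0, 0, 0], "fingers": 0},
    {"offset": [0, 0, 30], "dr": [0, 0, 0], "fingers": 0},
    {"offset": [0, 0, 15], "dr": [0, 0, 0], "fingers": 0},
    {"offset": [0, 0, 6], "dr": [0, 0, 0], "fingers": 0},
    {"offset": [0, 0, 0], "dr": [0, 0, 0], "fingers": 0.7},
    {"offset": [0, 0, 0], "dr": [0, 0, 0], "fingers": 1},
    {"offset": [0, 0, 0], "dr": [0, 0, 0], "fingers": 1},
    {"offset": [0, 0, 0], "dr": [0, 0, 0], "fingers": 1},
    {"offset": [0, 0, 0], "dr": [0, 0, 0], "fingers": 1},
    {"offset": [0, 0, 0], "dr": [0, 0, 0], "fingers": 1},
    {"offset": [0, 0, 0], "dr": [0, 0, 0], "fingers": 1},
    {"offset": [0, 0, 0], "dr": [0, 0, 0], "fingers": 1},
    {"offset": [0, 0, 0], "dr": [0, 0, 0], "fingers": 1},
  ],
)

```text
time: 3.75
ee_pos: [0.4813, -0.2916, 0.1684]
orientation: [-0.0, 0.993, -0.12, -0.0]
force: [-0.2, -0.2, 0.0]
width: 0.267
```

Run:
```python
from h import *
plan(0.481,-0.2915,0.167,-13.8)
```

```text
shift mm (tool axes now) [-0.3 -0.1  1.4] yaw now -13.81 turn about tool z -0.0001 rad; q6 -26.2 tilt [-1.e-04 -1.e-04 -1.e+00] pos [ 0.4813 -0.2916  0.1684] F [-0.2 -0.2  0. ] w 0.2666242503091696 t 3.75
```

servo_tool(
  deltas=[
    {"offset": [0, 0, 0], "dr": [0, 0, 0], "fingers": 1},
    {"offset": [0, 0, 0], "dr": [0, 0, 0], "fingers": 1},
    {"offset": [0, 0, 0], "dr": [0, 0, 0], "fingers": 1},
    {"offset": [0, 0, 0], "dr": [0, 0, 0], "fingers": 1},
    {"offset": [0, 0, 0], "dr": [0, 0, 0], "fingers": 1},
    {"offset": [0, 0, 1], "dr": [0, 0, 0], "fingers": 1},
    {"offset": [0, 0, 1], "dr": [0, 0, 0], "fingers": 1},
    {"offset": [0, 0, 0.5], "dr": [0, 0, 0], "fingers": 1},
    {"offset": [0, 0, 0], "dr": [0, 0, 0], "fingers": 1},
  ],
)

```text
time: 4.65
ee_pos: [0.4815, -0.2918, 0.1666]
orientation: [0.0, 0.993, -0.12, 0.0]
force: [-0.7, 1.5, 5.8]
width: 0.145
```

servo_tool(
  deltas=[
    {"offset": [0, 0, 0.7], "dr": [0, 0, 0], "fingers": 1},
    {"offset": [0, 0, 0], "dr": [0, 0, -0.1], "fingers": 1},
    {"offset": [0, 0, 0], "dr": [0, 0, -0.1], "fingers": 1},
    {"offset": [0, 0, 0], "dr": [0, 0, -0.1], "fingers": 1},
    {"offset": [0, 0, 0], "dr": [0, 0, 0], "fingers": 1},
  ],
)

```text
time: 5.15
ee_pos: [0.4818, -0.2925, 0.1663]
orientation: [0.001, 1.0, 0.03, 0.001]
force: [0.2, 0.6, 5.4]
width: 0.149
```

servo_tool(
  deltas=[
    {"offset": [0, 0, 0], "dr": [0, 0, -0.106], "fingers": 1},
    {"offset": [0, 0, 0], "dr": [0, 0, -0.106], "fingers": 1},
    {"offset": [0, 0, 0], "dr": [0, 0, -0.106], "fingers": 1},
    {"offset": [0, 0, 0], "dr": [0, 0, -0.106], "fingers": 1},
    {"offset": [0, 0, 0], "dr": [0, 0, -0.106], "fingers": 1},
    {"offset": [0, 0, 0], "dr": [0, 0, -0.106], "fingers": 1},
    {"offset": [0, 0, 0], "dr": [0, 0, -0.106], "fingers": 1},
    {"offset": [0, 0, 0], "dr": [0, 0, -0.106], "fingers": 1},
    {"offset": [0, 0, 0], "dr": [0, 0, -0.106], "fingers": 1},
    {"offset": [0, 0, 0], "dr": [0, 0, -0.106], "fingers": 1},
    {"offset": [0, 0, 0], "dr": [0, 0, 0], "fingers": 1},
    {"offset": [0, 0, 0], "dr": [0, 0, 0], "fingers": 1},
  ],
)

```text
time: 6.35
ee_pos: [0.4819, -0.2925, 0.1664]
orientation: [0.001, 0.847, 0.531, 0.0]
force: [0.1, -0.3, 4.9]
width: 0.148
```

Run:
```python
from h import *
plan(0.481,-0.2915,0.167,64.2); print(manip.get_obs()['ft_torque'])
```

```text
shift mm (tool axes now) [ 0.5 -1.3 -0.6] yaw now 64.14 turn about tool z -0.0010 rad; q6 -104.2 tilt [-0.0011  0.0025 -1.    ] pos [ 0.4819 -0.2925  0.1664] F [ 0.1 -0.3  4.9] w 0.1477224729632421 t 6.35
[ 0.0865048  -0.10176453  0.08444879]
```

Turned with low torque. Lift gently to see whether it is free.

servo_tool(
  deltas=[
    {"offset": [0, 0, -2], "dr": [0, 0, 0], "fingers": 1},
    {"offset": [0, 0, -3], "dr": [0, 0, 0], "fingers": 1},
    {"offset": [0, 0, -4], "dr": [0, 0, 0], "fingers": 1},
    {"offset": [0, 0, -3], "dr": [0, 0, 0], "fingers": 1},
    {"offset": [0, 0, 0], "dr": [0, 0, 0], "fingers": 1},
  ],
)

```text
time: 6.85
ee_pos: [0.4809, -0.2913, 0.1768]
orientation: [-0.001, 0.848, 0.531, -0.0]
force: [-0.5, -0.3, -1.3]
width: 0.143
```

Run:
```python
from h import *
plan(0.474,0.304,0.177,64.2)
```

```text
shift mm (tool axes now) [ 5.326e+02 -2.661e+02  3.000e-01] yaw now 64.11 turn about tool z -0.0015 rad; q6 -104.1 tilt [ 4.0e-04 -1.3e-03 -1.0e+00] pos [ 0.4809 -0.2913  0.1768] F [-0.5 -0.3 -1.3] w 0.14281744587395118 t 6.85
```

servo_tool(
  deltas=[
    {"offset": [0, 0, -30], "dr": [0, 0, 0], "fingers": 1},
    {"offset": [0, 0, -30], "dr": [0, 0, 0], "fingers": 1},
    {"offset": [0, 0, -20], "dr": [0, 0, 0], "fingers": 1},
    {"offset": [35.5, -17.7, 0], "dr": [0, 0, 0], "fingers": 1},
    {"offset": [35.5, -17.7, 0], "dr": [0, 0, 0], "fingers": 1},
    {"offset": [35.5, -17.7, 0], "dr": [0, 0, 0], "fingers": 1},
    {"offset": [35.5, -17.7, 0], "dr": [0, 0, 0], "fingers": 1},
    {"offset": [35.5, -17.7, 0], "dr": [0, 0, 0], "fingers": 1},
    {"offset": [35.5, -17.7, 0], "dr": [0, 0, 0], "fingers": 1},
    {"offset": [35.5, -17.7, 0], "dr": [0, 0, 0], "fingers": 1},
    {"offset": [35.5, -17.7, 0], "dr": [0, 0, 0], "fingers": 1},
    {"offset": [35.5, -17.7, 0], "dr": [0, 0, 0], "fingers": 1},
    {"offset": [35.5, -17.7, 0], "dr": [0, 0, 0], "fingers": 1},
    {"offset": [35.5, -17.7, 0], "dr": [0, 0, 0], "fingers": 1},
    {"offset": [35.5, -17.7, 0], "dr": [0, 0, 0], "fingers": 1},
    {"offset": [35.5, -17.7, 0], "dr": [0, 0, 0], "fingers": 1},
    {"offset": [35.5, -17.7, 0], "dr": [0, 0, 0], "fingers": 1},
    {"offset": [35.5, -17.7, 0], "dr": [0, 0, 0], "fingers": 1},
    {"offset": [0, 0, 0], "dr": [0, 0, 0], "fingers": 1},
  ],
)

```text
time: 8.75
ee_pos: [0.4736, 0.3073, 0.2563]
orientation: [-0.001, 0.846, 0.533, -0.0]
force: [0.1, -1.7, 0.2]
width: 0.148
```

Run:
```python
from h import *
plan(0.474,0.304,0.05,64.2)
snap('wrist','w2')
```

```text
shift mm (tool axes now) [ -2.8   2.2 206.3] yaw now 64.42 turn about tool z 0.0038 rad; q6 -40.3 tilt [ 4.0e-04 -2.2e-03 -1.0e+00] pos [0.4736 0.3073 0.2563] F [ 0.1 -1.7  0.2] w 0.14821642145354996 t 8.75
```

View pics/w2.png

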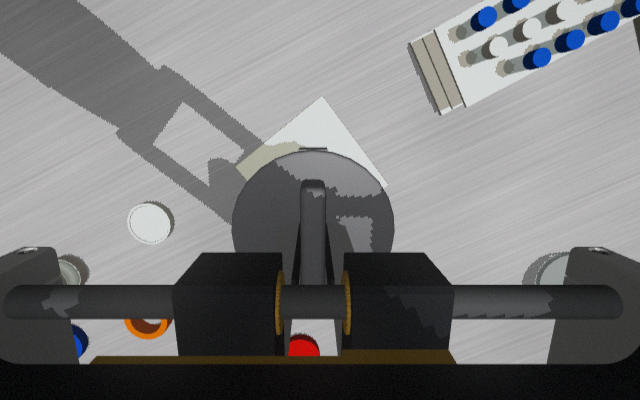

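servo_tool(
  deltas=[
    {"offset": [-2.8, 2.2, 30], "dr": [0, 0, 0], "fingers": 1},
    {"offset": [0, 0, 35], "dr": [0, 0, 0], "fingers": 1},
    {"offset": [0, 0, 35], "dr": [0, 0, 0], "fingers": 1},
    {"offset": [0, 0, 35], "dr": [0, 0, 0], "fingers": 1},
    {"offset": [0, 0, 30], "dr": [0, 0, 0], "fingers": 1},
    {"offset": [0, 0, 20], "dr": [0, 0, 0], "fingers": 1},
    {"offset": [0, 0, 10], "dr": [0, 0, 0], "fingers": 1},
    {"offset": [0, 0, 5], "dr": [0, 0, 0], "fingers": 1},
    {"offset": [0, 0, 2], "dr": [0, 0, 0], "fingers": 1},
    {"offset": [0, 0, 1], "dr": [0, 0, 0], "fingers": 1},
    {"offset": [0, 0, 1], "dr": [0, 0, 0], "fingers": 1},
    {"offset": [0, 0, 0], "dr": [0, 0, 0], "fingers": 1},
  ],
)

```text
time: 10.0
ee_pos: [0.4762, 0.3001, 0.0541]
orientation: [0.0, 0.847, 0.531, 0.001]
force: [0.1, -0.1, -0.6]
width: 0.146
```

servo_tool(
  deltas=[
    {"offset": [0, 0, 1], "dr": [0, 0, 0], "fingers": 1},
    {"offset": [0, 0, 1], "dr": [0, 0, 0], "fingers": 1},
    {"offset": [0, 0, 1], "dr": [0, 0, 0], "fingers": 1},
    {"offset": [0, 0, 0.5], "dr": [0, 0, 0], "fingers": 1},
    {"offset": [0, 0, 0], "dr": [0, 0, 0], "fingers": 1},
  ],
)

```text
time: 10.5
ee_pos: [0.4756, 0.2999, 0.0499]
orientation: [-0.0, 0.848, 0.531, -0.0]
force: [-0.3, -0.6, 0.0]
width: 0.148
```

Probably just touching; another half millimetre, then release.

servo_tool(
  deltas=[
    {"offset": [0, 0, 0.5], "dr": [0, 0, 0], "fingers": 1},
    {"offset": [0, 0, 0.5], "dr": [0, 0, 0], "fingers": 1},
    {"offset": [0, 0, 0], "dr": [0, 0, 0], "fingers": 1},
  ],
)

```text
time: 10.8
ee_pos: [0.4756, 0.2999, 0.0499]
orientation: [-0.0, 0.847, 0.531, -0.0]
force: [-2.6, -0.4, 5.7]
width: 0.147
```

servo_tool(
  deltas=[
    {"offset": [0, 0, -0.5], "dr": [0, 0, 0], "fingers": 0.5},
    {"offset": [0, 0, 0], "dr": [0, 0, 0], "fingers": 0.5},
    {"offset": [0, 0, 0], "dr": [0, 0, 0], "fingers": 0.5},
    {"offset": [0, 0, 0], "dr": [0, 0, 0], "fingers": 0.5},
    {"offset": [0, 0, -15], "dr": [0, 0, 0], "fingers": 0.5},
    {"offset": [0, 0, -30], "dr": [0, 0, 0], "fingers": 0.5},
    {"offset": [0, 0, -40], "dr": [0, 0, 0], "fingers": 0.3},
    {"offset": [0, 0, -40], "dr": [0, 0, 0], "fingers": 0},
    {"offset": [-32, 9.1, 0], "dr": [0, 0, 0], "fingers": 0},
    {"offset": [-32, 9.1, 0], "dr": [0, 0, 0], "fingers": 0},
    {"offset": [-32, 9.1, 0], "dr": [0, 0, 0], "fingers": 0},
    {"offset": [-32, 9.1, 0], "dr": [0, 0, 0], "fingers": 0},
    {"offset": [-32, 9.1, 0], "dr": [0, 0, 0], "fingers": 0},
    {"offset": [-32, 9.1, 0], "dr": [0, 0, 0], "fingers": 0},
    {"offset": [-32, 9.1, 0], "dr": [0, 0, 0], "fingers": 0},
    {"offset": [0, 0, 0], "dr": [0, 0, 0.143], "fingers": 0},
    {"offset": [0, 0, 0], "dr": [0, 0, 0.143], "fingers": 0},
    {"offset": [0, 0, 0], "dr": [0, 0, 0.143], "fingers": 0},
    {"offset": [0, 0, 0], "dr": [0, 0, 0.143], "fingers": 0},
    {"offset": [0, 0, 0], "dr": [0, 0, 0.143], "fingers": 0},
  ],
)

```text
time: 12.8
ee_pos: [0.4355, 0.0704, 0.1754]
orientation: [0.0, 0.98, 0.198, 0.001]
force: [-0.7, 0.9, 0.1]
width: 1.001
```

servo_tool(
  deltas=[
    {"offset": [0, 0, 0], "dr": [0, 0, 0.143], "fingers": 0},
    {"offset": [0, 0, 0], "dr": [0, 0, 0.143], "fingers": 0},
    {"offset": [0, 0, 0], "dr": [0, 0, 0.143], "fingers": 0},
    {"offset": [0, 0, 0], "dr": [0, 0, 0.143], "fingers": 0},
    {"offset": [0, 0, 0], "dr": [0, 0, 0.143], "fingers": 0},
    {"offset": [0, 0, 0], "dr": [0, 0, 0.143], "fingers": 0},
    {"offset": [0, 0, 0], "dr": [0, 0, 0], "fingers": 0},
  ],
)

```text
time: 13.5
ee_pos: [0.4355, 0.0705, 0.1753]
orientation: [-0.0, 0.974, -0.225, 0.001]
force: [0.1, 0.4, 0.9]
width: 0.998
```

Run:
```python
from h import *
plan(0.436,0.0714,0.018,-25.8)
snap('wrist','w3')
```

```text
shift mm (tool axes now) [ -0.2  -1.  157.3] yaw now -26.00 turn about tool z -0.0035 rad; q6 23.9 tilt [ 1.4e-03 -6.0e-04 -1.0e+00] pos [0.4355 0.0705 0.1753] F [0.1 0.4 0.9] w 0.9975349582269083 t 13.5
```

View pics/w3.png

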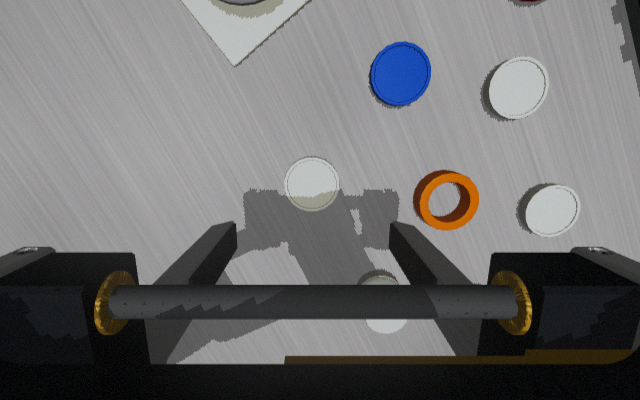

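Run:
```python
from h import *
im,M=load('w3')
for u,v in [(312,184),(517,88),(551,210)]: print(px2w(M,u,v,.016).round(4))
print(np.linalg.norm(px2w(M,284.5,184,.016)-px2w(M,339.5,184,.016)))
```

```text
[0.436  0.0738 0.016 ]
[0.6635 0.0718 0.016 ]
[ 0.6591 -0.0672  0.016 ]
0.059068737024833874
```

servo_tool(
  deltas=[
    {"offset": [-0.5, -2.2, 33], "dr": [0, 0, 0], "fingers": 0},
    {"offset": [0, 0, 33], "dr": [0, 0, 0], "fingers": 0},
    {"offset": [0, 0, 33], "dr": [0, 0, 0], "fingers": 0},
    {"offset": [0, 0, 33], "dr": [0, 0, 0], "fingers": 0},
    {"offset": [0, 0, 15], "dr": [0, 0, 0], "fingers": 0},
    {"offset": [0, 0, 8], "dr": [0, 0, 0], "fingers": 0.1},
    {"offset": [0, 0, 1.5], "dr": [0, 0, 0], "fingers": 1},
    {"offset": [0, 0, 0], "dr": [0, 0, 0], "fingers": 1},
    {"offset": [0, 0, 0], "dr": [0, 0, 0], "fingers": 1},
    {"offset": [0, 0, 0], "dr": [0, 0, 0], "fingers": 1},
    {"offset": [0, 0, 0], "dr": [0, 0, 0], "fingers": 1},
    {"offset": [0, 0, 0], "dr": [0, 0, 0], "fingers": 1},
  ],
)

```text
time: 14.75
ee_pos: [0.4368, 0.0727, 0.0189]
orientation: [-0.0, 0.974, -0.225, 0.001]
force: [-0.3, -1.0, 7.1]
width: 0.626
```

Run:
```python
from h import *
plan(0.436,0.0714,0.018,-25.8)
```

```text
shift mm (tool axes now) [-0.2  1.5  0.9] yaw now -26.00 turn about tool z -0.0035 rad; q6 24.2 tilt [ 0.0021 -0.001  -1.    ] pos [0.4368 0.0727 0.0189] F [-0.3 -1.   7.1] w 0.6258422286939075 t 14.75
```

servo_tool(
  deltas=[
    {"offset": [0, 0, -5], "dr": [0, 0, 0], "fingers": 1},
    {"offset": [0, 0, -30], "dr": [0, 0, 0], "fingers": 1},
    {"offset": [0, 0, -40], "dr": [0, 0, 0], "fingers": 1},
    {"offset": [0, 0, -40], "dr": [0, 0, 0], "fingers": 1},
    {"offset": [0, 0, -40], "dr": [0, 0, 0], "fingers": 1},
    {"offset": [0, 0, -35], "dr": [0, 0, 0], "fingers": 1},
    {"offset": [19.9, 30.8, 0], "dr": [0, 0, 0], "fingers": 1},
    {"offset": [19.9, 30.8, 0], "dr": [0, 0, 0], "fingers": 1},
    {"offset": [19.9, 30.8, 0], "dr": [0, 0, 0], "fingers": 1},
    {"offset": [19.9, 30.8, 0], "dr": [0, 0, 0], "fingers": 1},
    {"offset": [19.9, 30.8, 0], "dr": [0, 0, 0], "fingers": 1},
    {"offset": [19.9, 30.8, 0], "dr": [0, 0, 0], "fingers": 1},
    {"offset": [19.9, 30.8, 0], "dr": [0, 0, 0], "fingers": 1},
    {"offset": [19.9, 30.8, 0], "dr": [0, 0, 0], "fingers": 1},
    {"offset": [19.9, 28.0, 0], "dr": [0, 0, 0], "fingers": 1},
    {"offset": [10, 15, 0], "dr": [0, 0, 0], "fingers": 1},
    {"offset": [0, 0, 0], "dr": [0, 0, 0], "fingers": 1},
  ],
)

```text
time: 16.45
ee_pos: [0.4784, -0.2719, 0.2074]
orientation: [-0.0, 0.974, -0.226, -0.0]
force: [0.4, 0.6, -0.1]
width: 0.631
```

Run:
```python
from h import *
plan(0.481,-0.2915,0.135,-25.8)
snap('wrist','w4')
```

```text
shift mm (tool axes now) [11.  16.5 72.4] yaw now -26.17 turn about tool z -0.0064 rad; q6 -12.5 tilt [-7.e-04 -1.e-04 -1.e+00] pos [ 0.4784 -0.2719  0.2074] F [ 0.4  0.6 -0.1] w 0.630685006811493 t 16.45
```

View pics/w4.png

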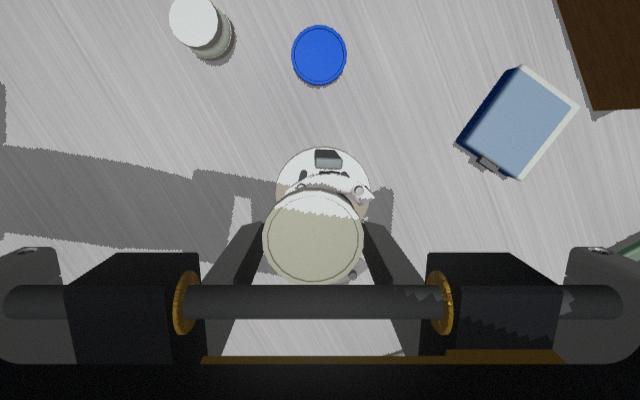

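Run:
```python
from h import *
im,M=load('w4')
h=px2w(M,328.5,155,.104); h2=h-[.481,-.2915,.104]; print(h,h2,np.linalg.norm(h2),np.degrees(np.arctan2(h2[1],h2[0]))-90)
print('dish',px2w(M,313,236,.2045), np.linalg.norm(px2w(M,263,236,.2045)-px2w(M,363,236,.2045)))
cv2.imwrite('pics/c5.png',cv2.resize(im[135:290,250:385],None,fx=4,fy=4,interpolation=cv2.INTER_CUBIC)[...,::-1])
```

```text
[ 0.50770599 -0.24213577  0.104     ] [ 2.67059947e-02  4.93642343e-02 -1.38777878e-17] 0.05612519738358347 -28.41333775153177
dish [ 0.47920366 -0.26933289  0.2045    ] 0.05811010010936338
```

View pics/c5.png

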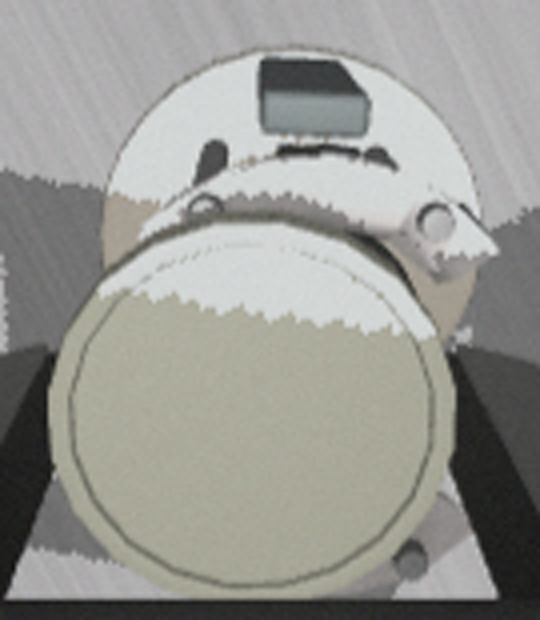

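Run:
```python
from h import *
im,M=load('w4')
f=lambda u,v,z:px2w(M,250+(u-1.5)/4,135+(v-1.5)/4,z)
P=[f(205,205,.146),f(437,220,.146),f(411,558,.146)]
print(P)
print('yaw',np.degrees(np.arctan2(*(P[1]-P[0])[1::-1])), 'perp',np.degrees(np.arctan2(*(P[1]-P[2])[1::-1])),'centre by diag',(P[0]+P[2])/2,np.linalg.norm(P[0]-P[2])/2)
h=[f(*p,.104) for p in [(258,58),(345,58),(370,95),(262,88)]]
print(np.array(h)-[.481,-.2915,.104])
```

```text
[array([ 0.47900142, -0.24920463,  0.146     ]), array([ 0.51698982, -0.27104035,  0.146     ]), array([ 0.4837923 , -0.33235249,  0.146     ])]
yaw -29.89028347397997 perp 61.56662532111482 centre by diag [ 0.48139686 -0.29077856  0.146     ] 0.04164288602073665
[[ 1.76986864e-02  5.94247480e-02 -1.38777878e-17]
 [ 3.46202677e-02  5.11283201e-02 -1.38777878e-17]
 [ 3.61208985e-02  4.14832124e-02 -1.38777878e-17]
 [ 1.56363091e-02  5.32215816e-02 -1.38777878e-17]]
```

servo_tool(
  deltas=[
    {"offset": [11.2, 17.4, 0], "dr": [0, 0, 0.015], "fingers": 1},
    {"offset": [0, 0, 20], "dr": [0, 0, 0], "fingers": 1},
    {"offset": [0, 0, 20], "dr": [0, 0, 0], "fingers": 1},
    {"offset": [0, 0, 5], "dr": [0, 0, 0], "fingers": 1},
    {"offset": [0, 0, 5], "dr": [0, 0, 0], "fingers": 1},
    {"offset": [0, 0, 5], "dr": [0, 0, 0], "fingers": 1},
    {"offset": [0, 0, 5], "dr": [0, 0, 0], "fingers": 1},
    {"offset": [0, 0, 0], "dr": [0, 0, 0], "fingers": 1},
  ],
)

```text
time: 17.3
ee_pos: [0.4814, -0.2912, 0.1479]
orientation: [0.0, 0.973, -0.232, 0.0]
force: [0.7, -1.9, 0.0]
width: 0.633
```

servo_tool(
  deltas=[
    {"offset": [0, 0, 4], "dr": [0, 0, 0], "fingers": 1},
    {"offset": [0, 0, 4], "dr": [0, 0, 0], "fingers": 1},
    {"offset": [0, 0, 2], "dr": [0, 0, 0], "fingers": 1},
    {"offset": [0, 0, 0], "dr": [0, 0, 0], "fingers": 1},
  ],
)

```text
time: 17.7
ee_pos: [0.4812, -0.2912, 0.1376]
orientation: [0.0, 0.973, -0.232, 0.0]
force: [0.3, -0.9, -0.9]
width: 0.627
```

servo_tool(
  deltas=[
    {"offset": [0, 0, 1.5], "dr": [0, 0, 0], "fingers": 1},
    {"offset": [0, 0, 0], "dr": [0, 0, 0], "fingers": 0.25},
    {"offset": [0, 0, 0], "dr": [0, 0, 0], "fingers": 0.25},
    {"offset": [0, 0, 0], "dr": [0, 0, 0], "fingers": 0.25},
    {"offset": [0, 0, -20], "dr": [0, 0, 0], "fingers": 0.25},
    {"offset": [0, 0, -30], "dr": [0, 0, 0], "fingers": 1},
    {"offset": [0, 0, 0], "dr": [0, 0, 0], "fingers": 1},
    {"offset": [0, 0, 0], "dr": [0, 0, 0], "fingers": 1},
    {"offset": [0, 0, 0], "dr": [0, 0, 0], "fingers": 1},
    {"offset": [0, 0, 0], "dr": [0, 0, 0], "fingers": 1},
    {"offset": [0, 0, 0], "dr": [0, 0, 0], "fingers": 1},
    {"offset": [0, 0, 0], "dr": [0, 0, 0], "fingers": 1},
    {"offset": [0, 0, 0], "dr": [0, 0, 0], "fingers": 1},
    {"offset": [0, 0, 0], "dr": [0, 0, 0], "fingers": 1},
    {"offset": [0, 0, 0], "dr": [0, 0, 0], "fingers": 1},
  ],
)

```text
time: 19.2
ee_pos: [0.4811, -0.2909, 0.1863]
orientation: [-0.0, 0.973, -0.232, 0.0]
force: [0.5, -0.1, -1.6]
width: 0.004
```

Run:
```python
from h import *
plan(0.4812,-0.2910,0.147,-27)
im,M=snap('wrist','w5',(230,130,400,300),3)
```

```text
shift mm (tool axes now) [ 0.1  0.1 39.3] yaw now -26.87 turn about tool z 0.0022 rad; q6 -13.1 tilt [ 0. -0. -1.] pos [ 0.4811 -0.2909  0.1863] F [ 0.5 -0.1 -1.6] w 0.0036489497113934887 t 19.2
```

View pics/w5.png

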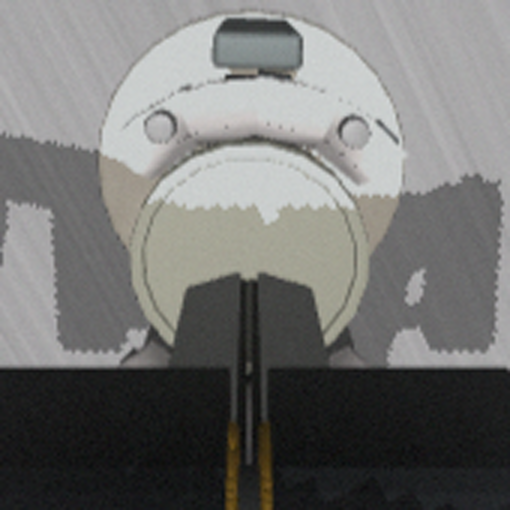

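servo_tool(
  deltas=[
    {"offset": [0, 0, 20], "dr": [0, 0, 0], "fingers": 1},
    {"offset": [0, 0, 15], "dr": [0, 0, 0], "fingers": 1},
    {"offset": [0, 0, 3], "dr": [0, 0, 0], "fingers": 1},
    {"offset": [0, 0, 3], "dr": [0, 0, 0], "fingers": 1},
    {"offset": [0, 0, 3], "dr": [0, 0, 0], "fingers": 1},
    {"offset": [0, 0, 0], "dr": [0, 0, 0], "fingers": 1},
  ],
)

```text
time: 19.85
ee_pos: [0.4816, -0.2912, 0.1426]
orientation: [0.0, 0.973, -0.232, 0.001]
force: [0.5, 0.4, 0.7]
width: 0.003
```

servo_tool(
  deltas=[
    {"offset": [0, 0, 3], "dr": [0, 0, 0], "fingers": 1},
    {"offset": [0, 0, 3], "dr": [0, 0, 0], "fingers": 1},
    {"offset": [0, 0, 3], "dr": [0, 0, 0], "fingers": 1},
    {"offset": [0, 0, 3], "dr": [0, 0, 0], "fingers": 1},
    {"offset": [0, 0, 3], "dr": [0, 0, 0], "fingers": 1},
    {"offset": [0, 0, 0], "dr": [0, 0, 0], "fingers": 1},
  ],
)

```text
time: 20.45
ee_pos: [0.4815, -0.2912, 0.1269]
orientation: [0.0, 0.973, -0.232, 0.0]
force: [1.5, -0.9, 2.2]
width: 0.004
```

servo_tool(
  deltas=[
    {"offset": [0, 0, 2], "dr": [0, 0, 0], "fingers": 1},
    {"offset": [0, 0, 2], "dr": [0, 0, 0], "fingers": 1},
    {"offset": [0, 0, 1], "dr": [0, 0, 0], "fingers": 1},
    {"offset": [0, 0, 0], "dr": [0, 0, 0], "fingers": 1},
  ],
)

```text
time: 20.85
ee_pos: [0.4811, -0.2909, 0.1219]
orientation: [-0.0, 0.973, -0.232, -0.0]
force: [1.0, -0.9, 3.7]
width: 0.009
```

servo_tool(
  deltas=[
    {"offset": [0, 0, 1], "dr": [0, 0, 0], "fingers": 1},
    {"offset": [0, 0, 0.5], "dr": [0, 0, 0], "fingers": 1},
    {"offset": [0, 0, 0], "dr": [0, 0, 0], "fingers": 1},
  ],
)

```text
time: 21.15
ee_pos: [0.4811, -0.2909, 0.1206]
orientation: [0.0, 0.973, -0.232, -0.0]
force: [1.1, -1.1, 3.0]
width: 0.005
```

servo_tool(
  deltas=[
    {"offset": [0, 0, -4], "dr": [0, 0, 0], "fingers": 1},
    {"offset": [0, 0, -10], "dr": [0, 0, 0], "fingers": 1},
    {"offset": [0, 0, -30], "dr": [0, 0, 0], "fingers": 1},
    {"offset": [0, 0, -30], "dr": [0, 0, 0], "fingers": 1},
    {"offset": [0, 0, 0], "dr": [0, 0, 0], "fingers": 0},
  ],
)

```text
time: 21.65
ee_pos: [0.483, -0.2923, 0.1995]
orientation: [0.002, 0.973, -0.232, 0.003]
force: [0.9, 0.3, 0.7]
width: 0.057
```

Run:
```python
from h import *
plan(0.6605,-0.068,0.1985,-26)
im,M=snap('wrist','w6',(230,130,400,300),3)
```

```text
shift mm (tool axes now) [  56.9 -280.3    1. ] yaw now -26.86 turn about tool z -0.0151 rad; q6 -13.1 tilt [ 0.0073  0.0016 -1.    ] pos [ 0.483  -0.2923  0.1995] F [0.9 0.3 0.7] w 0.05729431853932684 t 21.65
```

View pics/w6.png

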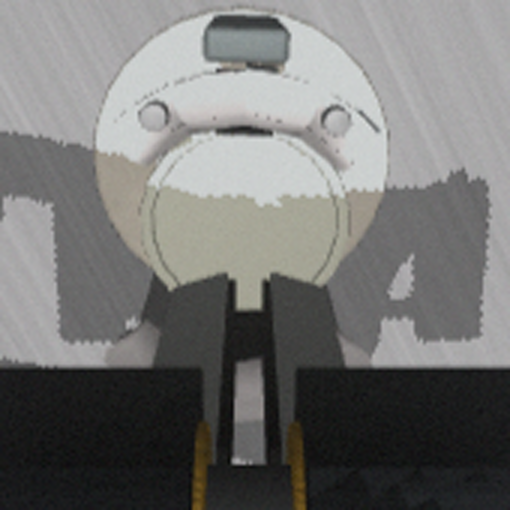

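servo_tool(
  deltas=[
    {"offset": [6.9, -35, 0], "dr": [0, 0, 0], "fingers": 0},
    {"offset": [6.9, -35, 0], "dr": [0, 0, 0], "fingers": 0},
    {"offset": [6.9, -35, 0], "dr": [0, 0, 0], "fingers": 0},
    {"offset": [6.9, -35, 0], "dr": [0, 0, 0], "fingers": 0},
    {"offset": [6.9, -35, 0], "dr": [0, 0, 0], "fingers": 0},
    {"offset": [6.9, -35, 0], "dr": [0, 0, 0], "fingers": 0},
    {"offset": [6.9, -35, 0], "dr": [0, 0, 0], "fingers": 0},
    {"offset": [6.9, -35, 0], "dr": [0, 0, 0], "fingers": 0},
    {"offset": [0, 0, 20], "dr": [0, 0, 0], "fingers": 0},
    {"offset": [0, 0, 0], "dr": [0, 0, 0], "fingers": 0},
  ],
)

```text
time: 22.7
ee_pos: [0.6536, -0.0641, 0.1692]
orientation: [0.0, 0.973, -0.231, -0.005]
force: [-0.9, 0.0, -1.0]
width: 0.948
```

```bash
cat >> h.py <<'E'
def circ(im,M,z,rw,near,tol=50):
    "Hough circle of world radius rw at height z, nearest to the world guess"
    u0,v0=w2px(M,[*near,z]); u1,v1=w2px(M,[near[0]+rw,near[1],z]); u2,v2=w2px(M,[near[0],near[1]+rw,z])
    r=(np.hypot(u1-u0,v1-v0)+np.hypot(u2-u0,v2-v0))/2
    g=cv2.resize(cv2.cvtColor(im,cv2.COLOR_RGB2GRAY),None,fx=3,fy=3,interpolation=cv2.INTER_CUBIC)
    c=cv2.HoughCircles(g,cv2.HOUGH_GRADIENT,1,20,param1=80,param2=18,minRadius=int(2.7*r),maxRadius=int(3.3*r))
    if c is None: print('none'); return
    c=sorted(((x-1)/3,(y-1)/3,rr/3) for x,y,rr in c[0]); c=[k for k in c if np.hypot(k[0]-u0,k[1]-v0)<tol]
    for k in c: print('px',np.round(k,1),'exp r %.1f'%r,px2w(M,k[0],k[1],z).round(4), 'col',im[int(k[1]),int(k[0])])
E
python3 - <<'E'
from h import *
plan(0.6586,-0.068,0.0185,-26)
im,M=snap('wrist','w7'); circ(im,M,.016,.03,(.6586,-.068))
circ(im,M,.016,.03,(.6632,.070))
E
```

```text
shift mm (tool axes now) [  7.7   0.8 150.6] yaw now -26.76 turn about tool z -0.0132 rad; q6 13.6 tilt [-0.0102  0.0027 -0.9999] pos [ 0.6536 -0.0641  0.1692] F [-0.9  0.  -1. ] w 0.9478988693950198 t 22.7
px [321.5 187.5  28.3] exp r 28.5 [ 0.6602 -0.0673  0.016 ] col [200 205 205]
px [256.8  59.8  35.1] exp r 32.8 [0.6602 0.0731 0.016 ] col [207 209 209]
px [260.8  65.8  32.9] exp r 32.8 [0.661  0.0666 0.016 ] col [207 210 209]
px [263.5  59.2  29.9] exp r 32.8 [0.6662 0.0707 0.016 ] col [203 209 207]
```

servo_tool(
  deltas=[
    {"offset": [8, 0.1, 33], "dr": [0, 0, 0], "fingers": 0},
    {"offset": [0, 0, 33], "dr": [0, 0, 0], "fingers": 0},
    {"offset": [0, 0, 33], "dr": [0, 0, 0], "fingers": 0},
    {"offset": [0, 0, 20], "dr": [0, 0, 0], "fingers": 0},
    {"offset": [0, 0, 5], "dr": [0, 0, 0], "fingers": 0},
    {"offset": [0, 0, 0], "dr": [0, 0, 0], "fingers": 0},
  ],
)

```text
time: 23.35
ee_pos: [0.6629, -0.0704, 0.05]
orientation: [0.0, 0.972, -0.233, -0.001]
force: [0.4, -0.6, -0.4]
width: 0.999
```

Run:
```python
from h import *
plan(0.6592,-0.0675,0.0185,-26)
```

```text
shift mm (tool axes now) [-4.5 -0.9 31.5] yaw now -26.94 turn about tool z -0.0164 rad; q6 13.5 tilt [-2.4e-03  6.0e-04 -1.0e+00] pos [ 0.6629 -0.0704  0.05  ] F [ 0.4 -0.6 -0.4] w 0.9985015097011983 t 23.35
```

servo_tool(
  deltas=[
    {"offset": [-4.5, -0.9, 15], "dr": [0, 0, 0], "fingers": 0},
    {"offset": [0, 0, 12], "dr": [0, 0, 0], "fingers": 0},
    {"offset": [0, 0, 4], "dr": [0, 0, 0], "fingers": 0.1},
    {"offset": [0, 0, 0], "dr": [0, 0, 0], "fingers": 1},
    {"offset": [0, 0, 0], "dr": [0, 0, 0], "fingers": 1},
    {"offset": [0, 0, 0], "dr": [0, 0, 0], "fingers": 1},
    {"offset": [0, 0, 0], "dr": [0, 0, 0], "fingers": 1},
    {"offset": [0, 0, 0], "dr": [0, 0, 0], "fingers": 1},
    {"offset": [0, 0, 0], "dr": [0, 0, 0], "fingers": 1},
    {"offset": [0, 0, 0], "dr": [0, 0, 0], "fingers": 1},
  ],
)

```text
time: 24.35
ee_pos: [0.661, -0.0671, 0.0204]
orientation: [-0.0, 0.973, -0.232, 0.001]
force: [-0.4, 0.5, 3.1]
width: 0.632
```

Run:
```python
from h import *
plan(0.4812,-0.2915,0.0185,-27)
```

```text
shift mm (tool axes now) [-59.  281.5   1.7] yaw now -26.87 turn about tool z 0.0023 rad; q6 13.6 tilt [ 1.3e-03 -4.0e-04 -1.0e+00] pos [ 0.661  -0.0671  0.0204] F [-0.4  0.5  3.1] w 0.6317305119580684 t 24.35
```

servo_tool(
  deltas=[
    {"offset": [0, 0, -5], "dr": [0, 0, 0], "fingers": 1},
    {"offset": [0, 0, -35], "dr": [0, 0, 0], "fingers": 1},
    {"offset": [0, 0, -40], "dr": [0, 0, 0], "fingers": 1},
    {"offset": [0, 0, -40], "dr": [0, 0, 0], "fingers": 1},
    {"offset": [0, 0, -40], "dr": [0, 0, 0], "fingers": 1},
    {"offset": [0, 0, -28], "dr": [0, 0, 0], "fingers": 1},
    {"offset": [-6, 29, 0], "dr": [0, 0, 0], "fingers": 1},
    {"offset": [-6, 29, 0], "dr": [0, 0, 0], "fingers": 1},
    {"offset": [-6, 29, 0], "dr": [0, 0, 0], "fingers": 1},
    {"offset": [-6, 29, 0], "dr": [0, 0, 0], "fingers": 1},
    {"offset": [-6, 29, 0], "dr": [0, 0, 0], "fingers": 1},
    {"offset": [-6, 29, 0], "dr": [0, 0, 0], "fingers": 1},
    {"offset": [-6, 29, 0], "dr": [0, 0, 0], "fingers": 1},
    {"offset": [-6, 29, 0], "dr": [0, 0, 0], "fingers": 1},
    {"offset": [-6, 29, 0], "dr": [0, 0, 0], "fingers": 1},
    {"offset": [-5, 20.5, 0], "dr": [0, 0, 0], "fingers": 1},
    {"offset": [0, 0, 0], "dr": [0, 0, 0], "fingers": 1},
    {"offset": [0, 0, 0], "dr": [0, 0, 0], "fingers": 1},
    {"offset": [0, 0, 0], "dr": [0, 0, 0], "fingers": 1},
  ],
)

```text
time: 26.25
ee_pos: [0.481, -0.2906, 0.2077]
orientation: [-0.0, 0.973, -0.232, -0.0]
force: [1.0, -0.1, -1.2]
width: 0.628
```

Run:
```python
from h import *
plan(0.4812,-0.2912,0.150,-27)
im,M=snap('wrist','w8'); z=manip.get_obs()['ee_pos'][2]-.0205+.016; circ(im,M,z,.03,(.4812,-.2912))
```

```text
shift mm (tool axes now) [ 0.5  0.5 57.7] yaw now -26.83 turn about tool z 0.0030 rad; q6 -13.2 tilt [-2.e-04 -6.e-04 -1.e+00] pos [ 0.481  -0.2906  0.2077] F [ 1.  -0.1 -1.2] w 0.6279451823024204 t 26.25
px [303.2 236.5  53.6] exp r 50.8 [ 0.4762 -0.2862  0.2032] col [172 172 153]
px [306.2 245.2  50.7] exp r 50.8 [ 0.4753 -0.2919  0.2032] col [167 166 151]
px [310.5 228.2  54.4] exp r 50.8 [ 0.4824 -0.2836  0.2032] col [171 170 154]
px [312.5 237.2  47. ] exp r 50.8 [ 0.4809 -0.2891  0.2032] col [169 169 155]
px [312.8 245.2  51.8] exp r 50.8 [ 0.4788 -0.2936  0.2032] col [168 168 153]
px [319.2 230.8  54.4] exp r 50.8 [ 0.4861 -0.2873  0.2032] col [173 174 156]
px [320.5 240.8  51.8] exp r 50.8 [ 0.4841 -0.2932  0.2032] col [170 167 154]
px [320.5 248.5  53.6] exp r 50.8 [ 0.4819 -0.2976  0.2032] col [168 166 152]
```

servo_tool(
  deltas=[
    {"offset": [0.5, 0.5, 20], "dr": [0, 0, 0], "fingers": 1},
    {"offset": [0, 0, 20], "dr": [0, 0, 0], "fingers": 1},
    {"offset": [0, 0, 5], "dr": [0, 0, 0], "fingers": 1},
    {"offset": [0, 0, 5], "dr": [0, 0, 0], "fingers": 1},
    {"offset": [0, 0, 5], "dr": [0, 0, 0], "fingers": 1},
    {"offset": [0, 0, 3], "dr": [0, 0, 0], "fingers": 1},
    {"offset": [0, 0, 0], "dr": [0, 0, 0], "fingers": 1},
  ],
)

```text
time: 27.0
ee_pos: [0.4811, -0.292, 0.1499]
orientation: [-0.0, 0.973, -0.232, 0.0]
force: [0.2, 0.6, -0.6]
width: 0.63
```

servo_tool(
  deltas=[
    {"offset": [0, 0, 4], "dr": [0, 0, 0], "fingers": 1},
    {"offset": [0, 0, 4], "dr": [0, 0, 0], "fingers": 1},
    {"offset": [0, 0, 3], "dr": [0, 0, 0], "fingers": 1},
    {"offset": [0, 0, 0], "dr": [0, 0, 0], "fingers": 1},
  ],
)

```text
time: 27.4
ee_pos: [0.481, -0.2918, 0.1386]
orientation: [-0.0, 0.973, -0.232, 0.0]
force: [1.4, 2.1, 1.2]
width: 0.628
```

Release, lift, close, then press in the same way.

servo_tool(
  deltas=[
    {"offset": [0, 0, 1], "dr": [0, 0, 0], "fingers": 1},
    {"offset": [0, 0, 0], "dr": [0, 0, 0], "fingers": 0.25},
    {"offset": [0, 0, 0], "dr": [0, 0, 0], "fingers": 0.25},
    {"offset": [0, 0, 0], "dr": [0, 0, 0], "fingers": 0.25},
    {"offset": [0, 0, -20], "dr": [0, 0, 0], "fingers": 0.25},
    {"offset": [0, 0, -30], "dr": [0, 0, 0], "fingers": 1},
    {"offset": [0, 0, 0], "dr": [0, 0, 0], "fingers": 1},
    {"offset": [0, 0, 0], "dr": [0, 0, 0], "fingers": 1},
    {"offset": [0, 0, 0], "dr": [0, 0, 0], "fingers": 1},
    {"offset": [0, 0, 0], "dr": [0, 0, 0], "fingers": 1},
    {"offset": [0, 0, 0], "dr": [0, 0, 0], "fingers": 1},
    {"offset": [0, 0, 0], "dr": [0, 0, 0], "fingers": 1},
    {"offset": [0, 0, 0], "dr": [0, 0, 0], "fingers": 1},
    {"offset": [0, 0, 0], "dr": [0, 0, 0], "fingers": 1},
    {"offset": [0, 0, 0], "dr": [0, 0, 0], "fingers": 1},
  ],
)

```text
time: 28.9
ee_pos: [0.4808, -0.2921, 0.1877]
orientation: [0.0, 0.973, -0.232, 0.0]
force: [-0.3, -0.6, -0.5]
width: 0.004
```

servo_tool(
  deltas=[
    {"offset": [0, 0, 20], "dr": [0, 0, 0], "fingers": 1},
    {"offset": [0, 0, 15], "dr": [0, 0, 0], "fingers": 1},
    {"offset": [0, 0, 3], "dr": [0, 0, 0], "fingers": 1},
    {"offset": [0, 0, 3], "dr": [0, 0, 0], "fingers": 1},
    {"offset": [0, 0, 3], "dr": [0, 0, 0], "fingers": 1},
    {"offset": [0, 0, 3], "dr": [0, 0, 0], "fingers": 1},
    {"offset": [0, 0, 0], "dr": [0, 0, 0], "fingers": 1},
  ],
)

```text
time: 29.6
ee_pos: [0.4815, -0.2925, 0.142]
orientation: [0.0, 0.973, -0.232, 0.001]
force: [-0.4, 0.3, 3.1]
width: 0.007
```

servo_tool(
  deltas=[
    {"offset": [0, 0, 3], "dr": [0, 0, 0], "fingers": 1},
    {"offset": [0, 0, 3], "dr": [0, 0, 0], "fingers": 1},
    {"offset": [0, 0, 3], "dr": [0, 0, 0], "fingers": 1},
    {"offset": [0, 0, 3], "dr": [0, 0, 0], "fingers": 1},
    {"offset": [0, 0, 3], "dr": [0, 0, 0], "fingers": 1},
    {"offset": [0, 0, 2], "dr": [0, 0, 0], "fingers": 1},
    {"offset": [0, 0, 2], "dr": [0, 0, 0], "fingers": 1},
    {"offset": [0, 0, 0], "dr": [0, 0, 0], "fingers": 1},
  ],
)

```text
time: 30.4
ee_pos: [0.4817, -0.2926, 0.1222]
orientation: [0.0, 0.973, -0.232, 0.001]
force: [2.1, 0.6, 2.9]
width: 0.003
```

servo_tool(
  deltas=[
    {"offset": [0, 0, 1], "dr": [0, 0, 0], "fingers": 1},
    {"offset": [0, 0, 0.7], "dr": [0, 0, 0], "fingers": 1},
    {"offset": [0, 0, 0], "dr": [0, 0, 0], "fingers": 1},
  ],
)

```text
time: 30.7
ee_pos: [0.4812, -0.2925, 0.1202]
orientation: [0.0, 0.973, -0.232, 0.001]
force: [1.9, -0.2, 4.0]
width: 0.005
```

servo_tool(
  deltas=[
    {"offset": [0, 0, -4], "dr": [0, 0, 0], "fingers": 1},
    {"offset": [0, 0, -10], "dr": [0, 0, 0], "fingers": 1},
    {"offset": [0, 0, -30], "dr": [0, 0, 0], "fingers": 1},
    {"offset": [0, 0, -35], "dr": [0, 0, 0], "fingers": 1},
    {"offset": [0, 0, 0], "dr": [0, 0, 0], "fingers": 0.5},
    {"offset": [0, 0, 0], "dr": [0, 0, 0], "fingers": 0},
    {"offset": [0, 0, 0], "dr": [0, 0, 0], "fingers": 0},
  ],
)

```text
time: 31.4
ee_pos: [0.4795, -0.2912, 0.1975]
orientation: [-0.001, 0.973, -0.232, -0.002]
force: [-0.1, 0.4, -1.3]
width: 0.224
```

Run:
```python
from h import *
plan(0.6632,0.0705,0.20,-27)
im,M=snap('wrist','w9',(230,130,400,300),3)
```

```text
shift mm (tool axes now) [ 4.000e-01 -4.056e+02 -2.200e+00] yaw now -26.87 turn about tool z 0.0023 rad; q6 -13.2 tilt [-3.6e-03 -6.0e-04 -1.0e+00] pos [ 0.4795 -0.2912  0.1975] F [-0.1  0.4 -1.3] w 0.22357792747667418 t 31.4
```

View pics/w9.png

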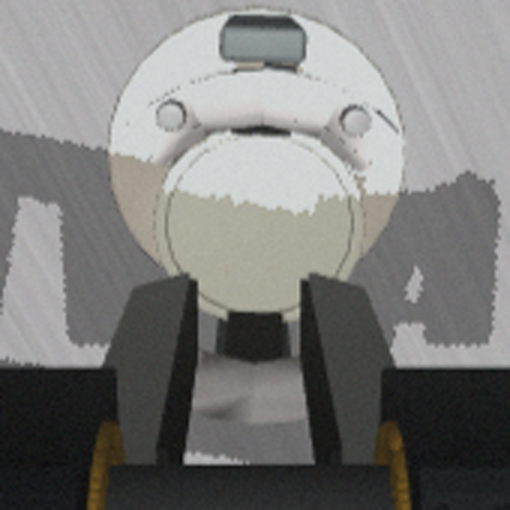

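servo_tool(
  deltas=[
    {"offset": [0, -34, 0], "dr": [0, 0, 0], "fingers": 0},
    {"offset": [0, -34, 0], "dr": [0, 0, 0], "fingers": 0},
    {"offset": [0, -34, 0], "dr": [0, 0, 0], "fingers": 0},
    {"offset": [0, -34, 0], "dr": [0, 0, 0], "fingers": 0},
    {"offset": [0, -34, 0], "dr": [0, 0, 0], "fingers": 0},
    {"offset": [0, -34, 0], "dr": [0, 0, 0], "fingers": 0},
    {"offset": [0, -34, 0], "dr": [0, 0, 0], "fingers": 0},
    {"offset": [0, -34, 0], "dr": [0, 0, 0], "fingers": 0},
    {"offset": [0, -34, 0], "dr": [0, 0, 0], "fingers": 0},
    {"offset": [0, -34, 0], "dr": [0, 0, 0], "fingers": 0},
    {"offset": [0, -34, 0], "dr": [0, 0, 0], "fingers": 0},
    {"offset": [0, -31, 20], "dr": [0, 0, 0], "fingers": 0},
    {"offset": [0, 0, 0], "dr": [0, 0, 0], "fingers": 0},
    {"offset": [0, 0, 0], "dr": [0, 0, 0], "fingers": 0},
    {"offset": [0, 0, 0], "dr": [0, 0, 0], "fingers": 0},
  ],
)

```text
time: 32.95
ee_pos: [0.6632, 0.0682, 0.1785]
orientation: [0.0, 0.973, -0.233, -0.001]
force: [0.4, -0.6, 0.6]
width: 0.997
```

Run:
```python
from h import *
plan(0.6632,0.0705,0.0185,-27)
im,M=snap('wrist','w10'); circ(im,M,.016,.03,(.6632,.0705))
```

```text
shift mm (tool axes now) [ -0.8  -2.2 160. ] yaw now -26.92 turn about tool z 0.0015 rad; q6 25.4 tilt [-0.0011  0.0012 -1.    ] pos [0.6632 0.0682 0.1785] F [ 0.4 -0.6  0.6] w 0.9973341683875164 t 32.95
px [312.8 181.8  27.7] exp r 27.8 [0.6649 0.0726 0.016 ] col [206 211 209]
px [317.8 186.8  29.8] exp r 27.8 [0.6672 0.0652 0.016 ] col [207 210 210]
```

servo_tool(
  deltas=[
    {"offset": [-0.5, -3.4, 33], "dr": [0, 0, 0], "fingers": 0},
    {"offset": [0, 0, 33], "dr": [0, 0, 0], "fingers": 0},
    {"offset": [0, 0, 33], "dr": [0, 0, 0], "fingers": 0},
    {"offset": [0, 0, 30], "dr": [0, 0, 0], "fingers": 0},
    {"offset": [0, 0, 15], "dr": [0, 0, 0], "fingers": 0},
    {"offset": [0, 0, 10], "dr": [0, 0, 0], "fingers": 0},
    {"offset": [0, 0, 5], "dr": [0, 0, 0], "fingers": 0.1},
    {"offset": [0, 0, 0], "dr": [0, 0, 0], "fingers": 1},
    {"offset": [0, 0, 0], "dr": [0, 0, 0], "fingers": 1},
    {"offset": [0, 0, 0], "dr": [0, 0, 0], "fingers": 1},
    {"offset": [0, 0, 0], "dr": [0, 0, 0], "fingers": 1},
    {"offset": [0, 0, 0], "dr": [0, 0, 0], "fingers": 1},
    {"offset": [0, 0, 0], "dr": [0, 0, 0], "fingers": 1},
    {"offset": [0, 0, 0], "dr": [0, 0, 0], "fingers": 1},
  ],
)

```text
time: 34.4
ee_pos: [0.6659, 0.0725, 0.0214]
orientation: [-0.0, 0.973, -0.232, 0.001]
force: [-0.3, 0.4, 5.8]
width: 0.628
```

Run:
```python
from h import *
plan(0.4812,-0.2918,0.21,-27)
```

```text
shift mm (tool axes now) [ 2.000e-01  4.083e+02 -1.890e+02] yaw now -26.87 turn about tool z 0.0023 rad; q6 25.7 tilt [ 0.0019 -0.001  -1.    ] pos [0.6659 0.0725 0.0214] F [-0.3  0.4  5.8] w 0.628025436450384 t 34.4
```

servo_tool(
  deltas=[
    {"offset": [0, 0, -5], "dr": [0, 0, 0], "fingers": 1},
    {"offset": [0, 0, -35], "dr": [0, 0, 0], "fingers": 1},
    {"offset": [0, 0, -40], "dr": [0, 0, 0], "fingers": 1},
    {"offset": [0, 0, -40], "dr": [0, 0, 0], "fingers": 1},
    {"offset": [0, 0, -40], "dr": [0, 0, 0], "fingers": 1},
    {"offset": [0, 0, -28], "dr": [0, 0, 0], "fingers": 1},
    {"offset": [0, 34, 0], "dr": [0, 0, 0], "fingers": 1},
    {"offset": [0, 34, 0], "dr": [0, 0, 0], "fingers": 1},
    {"offset": [0, 34, 0], "dr": [0, 0, 0], "fingers": 1},
    {"offset": [0, 34, 0], "dr": [0, 0, 0], "fingers": 1},
    {"offset": [0, 34, 0], "dr": [0, 0, 0], "fingers": 1},
    {"offset": [0, 34, 0], "dr": [0, 0, 0], "fingers": 1},
    {"offset": [0, 34, 0], "dr": [0, 0, 0], "fingers": 1},
    {"offset": [0, 34, 0], "dr": [0, 0, 0], "fingers": 1},
    {"offset": [0, 34, 0], "dr": [0, 0, 0], "fingers": 1},
    {"offset": [0, 34, 0], "dr": [0, 0, 0], "fingers": 1},
    {"offset": [0, 34, 0], "dr": [0, 0, 0], "fingers": 1},
    {"offset": [0, 34, 0], "dr": [0, 0, 0], "fingers": 1},
    {"offset": [0, 0, 0], "dr": [0, 0, 0], "fingers": 1},
    {"offset": [0, 0, 0], "dr": [0, 0, 0], "fingers": 1},
  ],
)

```text
time: 36.4
ee_pos: [0.4799, -0.2915, 0.2075]
orientation: [-0.001, 0.972, -0.233, -0.001]
force: [0.3, 0.9, -0.2]
width: 0.626
```

Run:
```python
from h import *
plan(0.4812,-0.2916,0.150,-27)
im,M=snap('wrist','w11',(230,130,400,300),3)
```

```text
shift mm (tool axes now) [ 1.3 -0.4 57.5] yaw now -26.98 turn about tool z 0.0004 rad; q6 -13.2 tilt [-0.0013 -0.001  -1.    ] pos [ 0.4799 -0.2915  0.2075] F [ 0.3  0.9 -0.2] w 0.6261180582630073 t 36.4
```

View pics/w11.png

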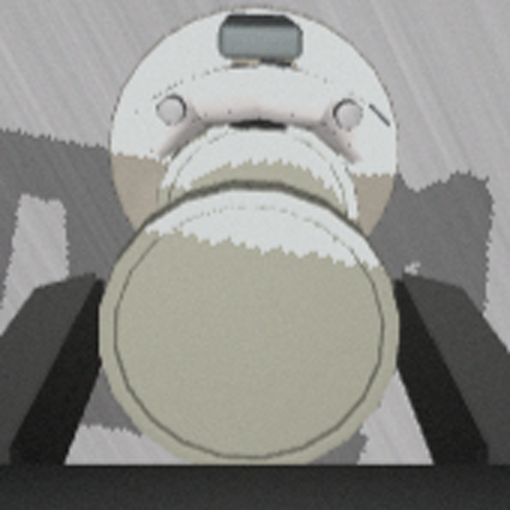

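servo_tool(
  deltas=[
    {"offset": [0.8, 0, 20], "dr": [0, 0, 0], "fingers": 1},
    {"offset": [0, 0, 20], "dr": [0, 0, 0], "fingers": 1},
    {"offset": [0, 0, 5], "dr": [0, 0, 0], "fingers": 1},
    {"offset": [0, 0, 5], "dr": [0, 0, 0], "fingers": 1},
    {"offset": [0, 0, 5], "dr": [0, 0, 0], "fingers": 1},
    {"offset": [0, 0, 2], "dr": [0, 0, 0], "fingers": 1},
    {"offset": [0, 0, 0], "dr": [0, 0, 0], "fingers": 1},
  ],
)

```text
time: 37.15
ee_pos: [0.4815, -0.2918, 0.1513]
orientation: [0.0, 0.973, -0.232, 0.0]
force: [0.4, 0.5, -0.3]
width: 0.63
```

servo_tool(
  deltas=[
    {"offset": [0, 0, 4], "dr": [0, 0, 0], "fingers": 1},
    {"offset": [0, 0, 4], "dr": [0, 0, 0], "fingers": 1},
    {"offset": [0, 0, 2], "dr": [0, 0, 0], "fingers": 1},
    {"offset": [0, 0, 0], "dr": [0, 0, 0], "fingers": 1},
  ],
)

```text
time: 37.55
ee_pos: [0.4809, -0.2916, 0.1405]
orientation: [-0.0, 0.973, -0.232, -0.0]
force: [0.2, -0.3, -0.8]
width: 0.632
```

servo_tool(
  deltas=[
    {"offset": [0, 0, 2], "dr": [0, 0, 0], "fingers": 1},
    {"offset": [0, 0, 0], "dr": [0, 0, 0], "fingers": 0.25},
    {"offset": [0, 0, 0], "dr": [0, 0, 0], "fingers": 0.25},
    {"offset": [0, 0, 0], "dr": [0, 0, 0], "fingers": 0.25},
    {"offset": [0, 0, -20], "dr": [0, 0, 0], "fingers": 0.25},
    {"offset": [0, 0, -30], "dr": [0, 0, 0], "fingers": 1},
    {"offset": [0, 0, 0], "dr": [0, 0, 0], "fingers": 1},
    {"offset": [0, 0, 0], "dr": [0, 0, 0], "fingers": 1},
    {"offset": [0, 0, 0], "dr": [0, 0, 0], "fingers": 1},
    {"offset": [0, 0, 0], "dr": [0, 0, 0], "fingers": 1},
    {"offset": [0, 0, 0], "dr": [0, 0, 0], "fingers": 1},
    {"offset": [0, 0, 0], "dr": [0, 0, 0], "fingers": 1},
    {"offset": [0, 0, 0], "dr": [0, 0, 0], "fingers": 1},
    {"offset": [0, 0, 0], "dr": [0, 0, 0], "fingers": 1},
    {"offset": [0, 0, 0], "dr": [0, 0, 0], "fingers": 1},
  ],
)

```text
time: 39.05
ee_pos: [0.4813, -0.2918, 0.1891]
orientation: [0.0, 0.973, -0.232, 0.0]
force: [-0.0, 0.2, 0.4]
width: 0.003
```

servo_tool(
  deltas=[
    {"offset": [0, 0, 20], "dr": [0, 0, 0], "fingers": 1},
    {"offset": [0, 0, 16], "dr": [0, 0, 0], "fingers": 1},
    {"offset": [0, 0, 3], "dr": [0, 0, 0], "fingers": 1},
    {"offset": [0, 0, 3], "dr": [0, 0, 0], "fingers": 1},
    {"offset": [0, 0, 3], "dr": [0, 0, 0], "fingers": 1},
    {"offset": [0, 0, 3], "dr": [0, 0, 0], "fingers": 1},
    {"offset": [0, 0, 0], "dr": [0, 0, 0], "fingers": 1},
  ],
)

```text
time: 39.75
ee_pos: [0.4824, -0.2927, 0.1429]
orientation: [0.001, 0.973, -0.232, 0.002]
force: [0.1, 0.4, 1.9]
width: 0.004
```

servo_tool(
  deltas=[
    {"offset": [0, 0, 3], "dr": [0, 0, 0], "fingers": 1},
    {"offset": [0, 0, 3], "dr": [0, 0, 0], "fingers": 1},
    {"offset": [0, 0, 3], "dr": [0, 0, 0], "fingers": 1},
    {"offset": [0, 0, 3], "dr": [0, 0, 0], "fingers": 1},
    {"offset": [0, 0, 3], "dr": [0, 0, 0], "fingers": 1},
    {"offset": [0, 0, 2], "dr": [0, 0, 0], "fingers": 1},
    {"offset": [0, 0, 2], "dr": [0, 0, 0], "fingers": 1},
    {"offset": [0, 0, 0], "dr": [0, 0, 0], "fingers": 1},
  ],
)

```text
time: 40.55
ee_pos: [0.4812, -0.2919, 0.1217]
orientation: [-0.0, 0.973, -0.232, -0.0]
force: [1.1, -0.0, 3.5]
width: 0.004
```

servo_tool(
  deltas=[
    {"offset": [0, 0, 1], "dr": [0, 0, 0], "fingers": 1},
    {"offset": [0, 0, 0.5], "dr": [0, 0, 0], "fingers": 1},
    {"offset": [0, 0, 0], "dr": [0, 0, 0], "fingers": 1},
  ],
)

```text
time: 40.85
ee_pos: [0.4812, -0.2919, 0.1205]
orientation: [0.0, 0.973, -0.232, 0.0]
force: [0.9, -1.1, 3.5]
width: 0.01
```

servo_tool(
  deltas=[
    {"offset": [0, 0, -4], "dr": [0, 0, 0], "fingers": 1},
    {"offset": [0, 0, -10], "dr": [0, 0, 0], "fingers": 1},
    {"offset": [0, 0, -30], "dr": [0, 0, 0], "fingers": 1},
    {"offset": [0, 0, -35], "dr": [0, 0, 0], "fingers": 1},
    {"offset": [0, 0, 0], "dr": [0, 0, 0], "fingers": 0.5},
    {"offset": [0, 0, 0], "dr": [0, 0, 0], "fingers": 0.5},
    {"offset": [0, 0, 0], "dr": [0, 0, 0], "fingers": 0.5},
  ],
)

```text
time: 41.55
ee_pos: [0.48, -0.2908, 0.1979]
orientation: [-0.001, 0.973, -0.232, -0.002]
force: [-0.2, -0.2, -0.8]
width: 0.224
```

Run:
```python
from h import *
plan(0.4756,0.30,0.20,64.2)
im,M=snap('wrist','w12',(230,130,400,300),3)
t,_=snap('top','top1')
o=np.load('pics/top0.npz')['im']
both=np.vstack([o[130:290,150:480],t[130:290,150:480]])
both=cv2.resize(both,None,fx=1.5,fy=1.5); w=cv2.imread('pics/w12.png')[...,::-1]; w=w[:480,:300+0] if False else cv2.resize(w,(480,480))
b=np.zeros((480,495+300,3),np.uint8); b[:,:495]=both[:480]; b[90:390,495:]=cv2.resize(w,(300,300))
cv2.imwrite('pics/m1.png',b[...,::-1])
```

```text
shift mm (tool axes now) [-2.709e+02 -5.250e+02 -5.000e-01] yaw now -26.87 turn about tool z -1.5895 rad; q6 -13.2 tilt [-3.8e-03 -9.0e-04 -1.0e+00] pos [ 0.48   -0.2908  0.1979] F [-0.2 -0.2 -0.8] w 0.22392271076767814 t 41.55
```

View pics/m1.png

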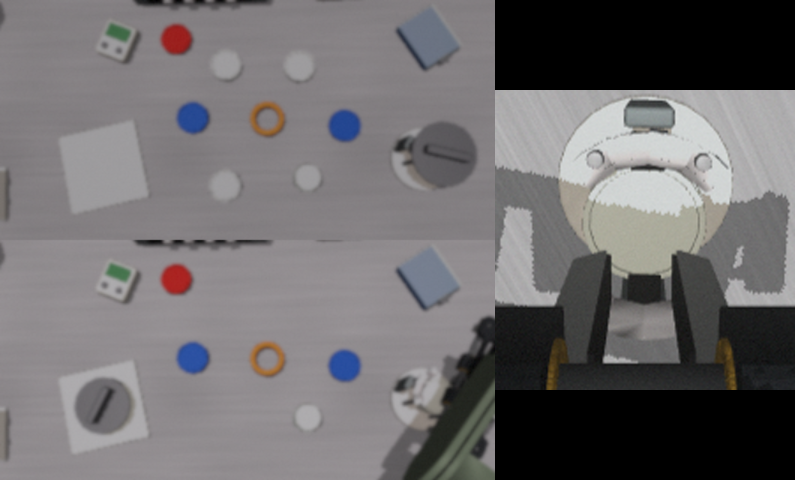

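servo_tool(
  deltas=[
    {"offset": [0, 0, -30], "dr": [0, 0, -0.1445], "fingers": 0.4},
    {"offset": [0, 0, -10], "dr": [0, 0, -0.1445], "fingers": 0.4},
    {"offset": [0, 0, 0], "dr": [0, 0, -0.1445], "fingers": 0.4},
    {"offset": [0, 0, 0], "dr": [0, 0, -0.1445], "fingers": 0.4},
    {"offset": [0, 0, 0], "dr": [0, 0, -0.1445], "fingers": 0.4},
    {"offset": [0, 0, 0], "dr": [0, 0, -0.1445], "fingers": 0.4},
    {"offset": [0, 0, 0], "dr": [0, 0, -0.1445], "fingers": 0.4},
    {"offset": [0, 0, 0], "dr": [0, 0, -0.1445], "fingers": 0.4},
    {"offset": [0, 0, 0], "dr": [0, 0, -0.1445], "fingers": 0.4},
    {"offset": [0, 0, 0], "dr": [0, 0, -0.1445], "fingers": 0.4},
    {"offset": [0, 0, 0], "dr": [0, 0, -0.1445], "fingers": 0.4},
  ],
)

```text
time: 42.75
ee_pos: [0.4805, -0.2912, 0.2379]
orientation: [-0.002, 0.846, 0.534, -0.001]
force: [0.4, -0.2, -0.5]
width: 0.601
```

servo_tool(
  deltas=[
    {"offset": [35.5, -17.5, 0], "dr": [0, 0, 0], "fingers": 0.4},
    {"offset": [35.5, -17.5, 0], "dr": [0, 0, 0], "fingers": 0.4},
    {"offset": [35.5, -17.5, 0], "dr": [0, 0, 0], "fingers": 0.4},
    {"offset": [35.5, -17.5, 0], "dr": [0, 0, 0], "fingers": 0.4},
    {"offset": [35.5, -17.5, 0], "dr": [0, 0, 0], "fingers": 0.4},
    {"offset": [35.5, -17.5, 0], "dr": [0, 0, 0], "fingers": 0.4},
    {"offset": [35.5, -17.5, 0], "dr": [0, 0, 0], "fingers": 0.4},
    {"offset": [35.5, -17.5, 0], "dr": [0, 0, 0], "fingers": 0.4},
    {"offset": [35.5, -17.5, 0], "dr": [0, 0, 0], "fingers": 0.4},
    {"offset": [35.5, -17.5, 0], "dr": [0, 0, 0], "fingers": 0.4},
    {"offset": [35.5, -17.5, 0], "dr": [0, 0, 0], "fingers": 0.4},
    {"offset": [35.5, -17.5, 0], "dr": [0, 0, 0], "fingers": 0.4},
    {"offset": [35.5, -17.5, 0], "dr": [0, 0, 0], "fingers": 0.4},
    {"offset": [35.5, -17.5, 0], "dr": [0, 0, 0], "fingers": 0.4},
    {"offset": [32, -16, 0], "dr": [0, 0, 0], "fingers": 0.4},
    {"offset": [0, 0, 0], "dr": [0, 0, 0], "fingers": 0.4},
    {"offset": [0, 0, 0], "dr": [0, 0, 0], "fingers": 0.4},
  ],
)

```text
time: 44.45
ee_pos: [0.4755, 0.2981, 0.238]
orientation: [0.0, 0.847, 0.532, -0.002]
force: [0.2, -1.1, -0.8]
width: 0.598
```

Run:
```python
from h import *
plan(0.4756,0.30,0.05,64.2)
im,M=snap('wrist','w13',(240,100,390,250),4)
```

```text
shift mm (tool axes now) [  2.3  -0.5 188. ] yaw now 64.30 turn about tool z 0.0018 rad; q6 -41.0 tilt [-0.0028 -0.0016 -1.    ] pos [0.4755 0.2981 0.238 ] F [ 0.2 -1.1 -0.8] w 0.5982730297142211 t 44.45
```

View pics/w13.png

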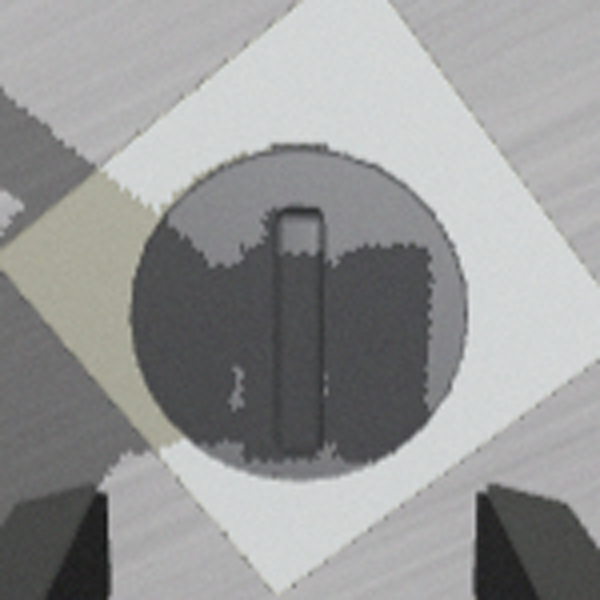

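Run:
```python
from h import *
im,M=load('w13')
f=lambda u,v,z:px2w(M,240+(u-1.5)/4,100+(v-1.5)/4,z)
a,b=f(299,214,.059),f(299.5,455,.059); print((a+b)/2,np.linalg.norm(a-b),np.degrees(np.arctan2(*(b-a)[1::-1])))
print((f(130,312,.031)+f(468,312,.031))/2)
plan(*((a+b)/2)[:2],0.0510,64.2)
```

```text
[0.47502137 0.29934985 0.059     ] 0.06979194338490739 -25.452929655648813
[0.47276131 0.30040414 0.031     ]
shift mm (tool axes now) [  1.9  -1.3 187.3] yaw now 64.22 turn about tool z 0.0003 rad; q6 -41.0 tilt [-0.0025 -0.0013 -1.    ] pos [0.4758 0.2973 0.2383] F [-0.6 -0.3  0.2] w 0.5950713928726482 t 44.5
```

servo_tool(
  deltas=[
    {"offset": [2.0, -0.7, 35], "dr": [0, 0, 0], "fingers": 0.4},
    {"offset": [0, 0, 35], "dr": [0, 0, 0], "fingers": 0.4},
    {"offset": [0, 0, 35], "dr": [0, 0, 0], "fingers": 0.4},
    {"offset": [0, 0, 35], "dr": [0, 0, 0], "fingers": 0.4},
    {"offset": [0, 0, 25], "dr": [0, 0, 0], "fingers": 0.4},
    {"offset": [0, 0, 15], "dr": [0, 0, 0], "fingers": 0.5},
    {"offset": [0, 0, 6], "dr": [0, 0, 0], "fingers": 0.5},
    {"offset": [0, 0, 0], "dr": [0, 0, 0], "fingers": 1},
    {"offset": [0, 0, 0], "dr": [0, 0, 0], "fingers": 1},
    {"offset": [0, 0, 0], "dr": [0, 0, 0], "fingers": 1},
    {"offset": [0, 0, 0], "dr": [0, 0, 0], "fingers": 1},
    {"offset": [0, 0, 0], "dr": [0, 0, 0], "fingers": 1},
    {"offset": [0, 0, 0], "dr": [0, 0, 0], "fingers": 1},
    {"offset": [0, 0, 0], "dr": [0, 0, 0], "fingers": 1},
    {"offset": [0, 0, 0], "dr": [0, 0, 0], "fingers": 1},
  ],
)

```text
time: 46.0
ee_pos: [0.4774, 0.3005, 0.0546]
orientation: [0.0, 0.847, 0.531, 0.001]
force: [-0.4, -0.2, 6.1]
width: 0.144
```

Run:
```python
from h import *
plan(0.4813,-0.2918,0.25,64.2)
```

```text
shift mm (tool axes now) [-531.4  261.4 -195.7] yaw now 64.21 turn about tool z 0.0001 rad; q6 -40.8 tilt [ 0.0012  0.0011 -1.    ] pos [0.4774 0.3005 0.0546] F [-0.4 -0.2  6.1] w 0.14373376294176954 t 46.0
```

servo_tool(
  deltas=[
    {"offset": [0, 0, 0], "dr": [0, 0, 0], "fingers": 0.6},
    {"offset": [0, 0, 0], "dr": [0, 0, 0], "fingers": 0.6},
    {"offset": [0, 0, 0], "dr": [0, 0, 0], "fingers": 0.6},
    {"offset": [0, -1.9, 2], "dr": [0, 0, 0], "fingers": 0.6},
    {"offset": [0, 0, 2], "dr": [0, 0, 0], "fingers": 0.6},
    {"offset": [0, 0, 0], "dr": [0, 0, 0], "fingers": 0.6},
  ],
)

```text
time: 46.6
ee_pos: [0.4744, 0.3008, 0.0489]
orientation: [-0.0, 0.847, 0.531, -0.001]
force: [-0.3, 0.0, -0.4]
width: 0.399
```

servo_tool(
  deltas=[
    {"offset": [0, 0.5, 0], "dr": [0, 0, 0], "fingers": 1},
    {"offset": [0, 0, 0], "dr": [0, 0, 0], "fingers": 1},
    {"offset": [0, 0, 0], "dr": [0, 0, 0], "fingers": 1},
    {"offset": [0, 0, 0], "dr": [0, 0, 0], "fingers": 1},
    {"offset": [0, 0, 0], "dr": [0, 0, 0], "fingers": 1},
    {"offset": [0, 0, 0], "dr": [0, 0, 0], "fingers": 1},
  ],
)

```text
time: 47.2
ee_pos: [0.4755, 0.3008, 0.0496]
orientation: [0.0, 0.847, 0.531, 0.0]
force: [-0.6, 0.1, -0.5]
width: 0.146
```

Run:
```python
from h import *
plan(0.4813,-0.2918,0.25,64.2)
```

```text
shift mm (tool axes now) [-531.   263.1 -200.5] yaw now 64.20 turn about tool z -0.0000 rad; q6 -40.7 tilt [ 2.e-04  1.e-04 -1.e+00] pos [0.4755 0.3008 0.0496] F [-0.6  0.1 -0.5] w 0.1458609007552149 t 47.2
```

servo_tool(
  deltas=[
    {"offset": [0, 0, -20], "dr": [0, 0, 0], "fingers": 1},
    {"offset": [0, 0, -45], "dr": [0, 0, 0], "fingers": 1},
    {"offset": [0, 0, -45], "dr": [0, 0, 0], "fingers": 1},
    {"offset": [0, 0, -45], "dr": [0, 0, 0], "fingers": 1},
    {"offset": [0, 0, -45], "dr": [0, 0, 0], "fingers": 1},
    {"offset": [-37.9, 18.8, 0], "dr": [0, 0, 0], "fingers": 1},
    {"offset": [-37.9, 18.8, 0], "dr": [0, 0, 0], "fingers": 1},
    {"offset": [-37.9, 18.8, 0], "dr": [0, 0, 0], "fingers": 1},
    {"offset": [-37.9, 18.8, 0], "dr": [0, 0, 0], "fingers": 1},
    {"offset": [-37.9, 18.8, 0], "dr": [0, 0, 0], "fingers": 1},
    {"offset": [-37.9, 18.8, 0], "dr": [0, 0, 0], "fingers": 1},
    {"offset": [-37.9, 18.8, 0], "dr": [0, 0, 0], "fingers": 1},
    {"offset": [-37.9, 18.8, 0], "dr": [0, 0, 0], "fingers": 1},
    {"offset": [-37.9, 18.8, 0], "dr": [0, 0, 0], "fingers": 1},
    {"offset": [-37.9, 18.8, 0], "dr": [0, 0, 0], "fingers": 1},
    {"offset": [-37.9, 18.8, 0], "dr": [0, 0, 0], "fingers": 1},
    {"offset": [-37.9, 18.8, 0], "dr": [0, 0, 0], "fingers": 1},
    {"offset": [-37.9, 18.8, 0], "dr": [0, 0, 0], "fingers": 1},
    {"offset": [-38.3, 18.7, 0], "dr": [0, 0, 0], "fingers": 1},
    {"offset": [0, 0, 0], "dr": [0, 0, 0], "fingers": 1},
  ],
)

```text
time: 49.2
ee_pos: [0.4804, -0.2967, 0.249]
orientation: [0.001, 0.849, 0.529, -0.001]
force: [0.1, -0.6, -0.5]
width: 0.146
```

servo_tool(
  deltas=[
    {"offset": [0, 0, 0], "dr": [0, 0, 0], "fingers": 1},
    {"offset": [0, 0, 0], "dr": [0, 0, 0], "fingers": 1},
  ],
)

```text
time: 49.4
ee_pos: [0.481, -0.2908, 0.2491]
orientation: [-0.001, 0.847, 0.532, -0.0]
force: [0.8, 1.1, -0.5]
width: 0.14
```

Run:
```python
from h import *
plan(0.4814,-0.2920,0.18,63.5)
```

```text
shift mm (tool axes now) [-1.   1.  69.1] yaw now 64.23 turn about tool z 0.0128 rad; q6 -104.2 tilt [ 7.0e-04 -1.2e-03 -1.0e+00] pos [ 0.481  -0.2908  0.2491] F [ 0.8  1.1 -0.5] w 0.1402780896098273 t 49.4
```

servo_tool(
  deltas=[
    {"offset": [-0.8, 0.7, 20], "dr": [0, 0, 0.01], "fingers": 1},
    {"offset": [0, 0, 20], "dr": [0, 0, 0], "fingers": 1},
    {"offset": [0, 0, 15], "dr": [0, 0, 0], "fingers": 1},
    {"offset": [0, 0, 8], "dr": [0, 0, 0], "fingers": 1},
    {"offset": [0, 0, 0], "dr": [0, 0, 0], "fingers": 1},
    {"offset": [0, 0, 4], "dr": [0, 0, 0], "fingers": 1},
    {"offset": [0, 0, 4], "dr": [0, 0, 0], "fingers": 1},
    {"offset": [0, 0, 3], "dr": [0, 0, 0], "fingers": 1},
    {"offset": [0, 0, 2], "dr": [0, 0, 0], "fingers": 1},
    {"offset": [0, 0, 0], "dr": [0, 0, 0], "fingers": 1},
  ],
)

```text
time: 50.4
ee_pos: [0.4814, -0.2928, 0.1733]
orientation: [-0.0, 0.85, 0.527, -0.0]
force: [-0.4, -0.3, -0.5]
width: 0.145
```

servo_tool(
  deltas=[
    {"offset": [0, 0, 1.5], "dr": [0, 0, 0], "fingers": 1},
    {"offset": [0, 0, 1.5], "dr": [0, 0, 0], "fingers": 1},
    {"offset": [0, 0, 1.5], "dr": [0, 0, 0], "fingers": 1},
    {"offset": [0, 0, 1.5], "dr": [0, 0, 0], "fingers": 1},
    {"offset": [0, 0, 1], "dr": [0, 0, 0], "fingers": 1},
    {"offset": [0, 0, 0], "dr": [0, 0, 0], "fingers": 1},
  ],
)

```text
time: 51.0
ee_pos: [0.4816, -0.293, 0.1671]
orientation: [0.0, 0.85, 0.527, 0.0]
force: [-1.3, 1.5, 4.8]
width: 0.15
```

servo_tool(
  deltas=[
    {"offset": [0, 0, 0.8], "dr": [0, 0, 0], "fingers": 1},
    {"offset": [0, 0, 0], "dr": [0, 0, 0.1], "fingers": 1},
    {"offset": [0, 0, 0], "dr": [0, 0, 0.1], "fingers": 1},
    {"offset": [0, 0, 0], "dr": [0, 0, 0.1], "fingers": 1},
    {"offset": [0, 0, 0], "dr": [0, 0, 0], "fingers": 1},
  ],
)

```text
time: 51.5
ee_pos: [0.4824, -0.2936, 0.1666]
orientation: [0.001, 0.919, 0.393, 0.001]
force: [0.5, 0.4, 5.9]
width: 0.149
```

Run:
```python
from h import *
plan(0.4814,-0.2918,0.167,-13.8);print(manip.get_obs()['ft_torque'])
```

```text
shift mm (tool axes now) [ 0.6 -2.  -0.4] yaw now 46.34 turn about tool z 1.0497 rad; q6 -86.5 tilt [ 2.0e-04  2.9e-03 -1.0e+00] pos [ 0.4824 -0.2936  0.1666] F [0.5 0.4 5.9] w 0.1488174124415853 t 51.5
[ 0.04990668 -0.05207784 -0.21166519]
```

servo_tool(
  deltas=[
    {"offset": [0, 0, 0], "dr": [0, 0, 0.1], "fingers": 1},
    {"offset": [0, 0, 0], "dr": [0, 0, 0.1], "fingers": 1},
    {"offset": [0, 0, 0], "dr": [0, 0, 0.1], "fingers": 1},
    {"offset": [0, 0, 0], "dr": [0, 0, 0.1], "fingers": 1},
    {"offset": [0, 0, 0], "dr": [0, 0, 0.1], "fingers": 1},
    {"offset": [0, 0, 0], "dr": [0, 0, 0.1], "fingers": 1},
    {"offset": [0, 0, 0], "dr": [0, 0, 0.1], "fingers": 1},
    {"offset": [0, 0, 0], "dr": [0, 0, 0.1], "fingers": 1},
    {"offset": [0, 0, 0], "dr": [0, 0, 0.1], "fingers": 1},
    {"offset": [0, 0, 0], "dr": [0, 0, 0.08], "fingers": 1},
    {"offset": [0, 0, 0], "dr": [0, 0, 0.04], "fingers": 1},
    {"offset": [0, 0, 0], "dr": [0, 0, 0], "fingers": 1},
  ],
)

```text
time: 52.7
ee_pos: [0.4823, -0.2933, 0.1665]
orientation: [0.0, 0.994, -0.105, 0.001]
force: [0.5, 0.3, 5.3]
width: 0.147
```

Run:
```python
from h import *
plan(0.4814,-0.2918,0.167,-13.8);print(manip.get_obs()['ft_torque'])
```

```text
shift mm (tool axes now) [-1.1 -1.3 -0.5] yaw now -12.03 turn about tool z 0.0309 rad; q6 -28.1 tilt [ 2.e-03  8.e-04 -1.e+00] pos [ 0.4823 -0.2933  0.1665] F [0.5 0.3 5.3] w 0.14675329559632927 t 52.7
[0.11367064 0.09530559 0.00466944]
```

servo_tool(
  deltas=[
    {"offset": [0, 0, 0], "dr": [0, 0, 0.03], "fingers": 1},
    {"offset": [0, 0, 0], "dr": [0, 0, 0.02], "fingers": 1},
    {"offset": [0, 0, 0], "dr": [0, 0, 0.02], "fingers": 1},
    {"offset": [0, 0, 0], "dr": [0, 0, 0], "fingers": 1},
  ],
)

```text
time: 53.1
ee_pos: [0.4816, -0.2929, 0.1664]
orientation: [0.0, 0.99, -0.139, 0.0]
force: [-1.9, 1.8, 5.9]
width: 0.146
```

Run:
```python
from h import *
plan(0.4814,-0.2918,0.167,-13.8);print(manip.get_obs()['ft_torque'])
```

```text
shift mm (tool axes now) [-0.5 -1.  -0.6] yaw now -15.98 turn about tool z -0.0380 rad; q6 -24.1 tilt [ 3.e-04  3.e-04 -1.e+00] pos [ 0.4816 -0.2929  0.1664] F [-1.9  1.8  5.9] w 0.1455093005377633 t 53.1
[0.32851821 0.39341452 0.28844065]
```

servo_tool(
  deltas=[
    {"offset": [0, 0, 0], "dr": [0, 0, 0.02], "fingers": 1},
    {"offset": [0, 0, 0], "dr": [0, 0, 0.02], "fingers": 1},
    {"offset": [0, 0, 0], "dr": [0, 0, 0], "fingers": 1},
  ],
)

```text
time: 53.4
ee_pos: [0.4812, -0.2927, 0.1664]
orientation: [0.0, 0.987, -0.158, -0.0]
force: [-2.6, 2.2, 7.0]
width: 0.144
```

Run:
```python
from h import *
plan(0.4814,-0.2918,0.167,-13.8);print(manip.get_obs()['ft_torque'])
```

```text
shift mm (tool axes now) [-0.1 -0.9 -0.6] yaw now -18.22 turn about tool z -0.0772 rad; q6 -21.9 tilt [-8.e-04  3.e-04 -1.e+00] pos [ 0.4812 -0.2927  0.1664] F [-2.6  2.2  7. ] w 0.14448215215057023 t 53.4
[0.38921609 0.54596546 0.54561813]
```

servo_tool(
  deltas=[
    {"offset": [0, 0, 0], "dr": [0, 0, 0], "fingers": 0.5},
    {"offset": [0, 0, 0], "dr": [0, 0, 0], "fingers": 0.5},
    {"offset": [0, 0, 0], "dr": [0, 0, 0], "fingers": 0.5},
    {"offset": [0, 0, 0], "dr": [0, 0, 0], "fingers": 0.5},
    {"offset": [0, 0, -20], "dr": [0, 0, 0], "fingers": 0.4},
    {"offset": [0, 0, -40], "dr": [0, 0, 0], "fingers": 0.3},
    {"offset": [0, 0, -40], "dr": [0, 0, 0], "fingers": 0},
    {"offset": [0, 0, -40], "dr": [0, 0, 0], "fingers": 0},
    {"offset": [0, 0, -30], "dr": [0, 0, 0], "fingers": 0},
    {"offset": [0, 0, 0], "dr": [0, 0, 0], "fingers": 0},
    {"offset": [0, 0, 0], "dr": [0, 0, 0], "fingers": 0},
    {"offset": [0, 0, 0], "dr": [0, 0, 0], "fingers": 0},
  ],
)

```text
time: 54.6
ee_pos: [0.4808, -0.2923, 0.3335]
orientation: [-0.001, 0.987, -0.159, -0.002]
force: [-0.2, -0.7, 0.2]
width: 0.996
```

Run:
```python
from h import *
plan(0.4814,-0.2918,0.167,-13.8)
im,M=snap('wrist','w14',(260,120,375,235),5)
```

```text
shift mm (tool axes now) [  1.   -0.4 166.5] yaw now -18.31 turn about tool z -0.0787 rad; q6 -21.8 tilt [-0.0035 -0.0014 -1.    ] pos [ 0.4808 -0.2923  0.3335] F [-0.2 -0.7  0.2] w 0.9964484892163457 t 54.6
```

View pics/w14.png

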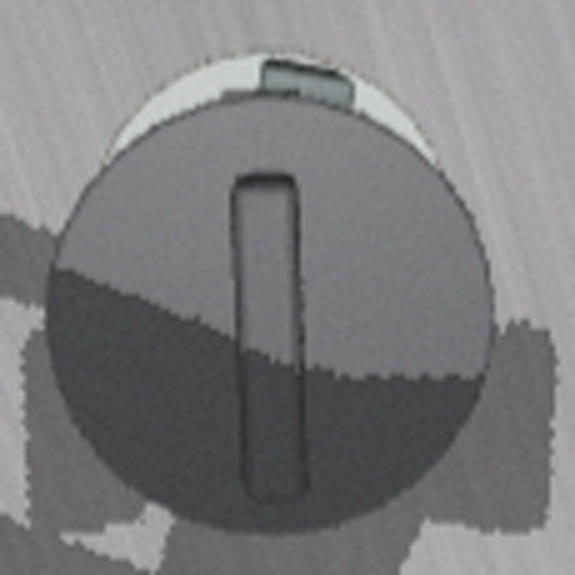

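Run:
```python
from h import *
im,M=load('w14')
f=lambda u,v,z:px2w(M,260+(u-2)/5,120+(v-2)/5,z)
a,b=f(265,187,.1775),f(273.5,497,.1775);print('bar',np.linalg.norm(a-b),np.degrees(np.arctan2(*(a-b)[1::-1])),(a+b)/2)
l,r=f(47,312,.1495),f(494,312,.1495);print(np.linalg.norm(l-r))
t,_=snap('top','top2')
o=np.load('pics/top1.npz')['im']; d=cv2.absdiff(o,t).max(2)[130:290,200:400]; print('diff px',(d>40).sum(), np.argwhere(d>40)[:5])
```

```text
bar 0.06752847223901852 73.31573663239425 [ 0.48014876 -0.29322746  0.1775    ]
0.10313569104897523
diff px 1145 [[92 15]
 [92 16]
 [92 17]
 [92 18]
 [92 19]]
```

```bash
python3 -c "
from station import manip
print(manip.close_job(), manip.get_obs()['time'])"
```

```text
the job is handed in; nothing more can be done
the job is handed in; nothing more can be done
```

The job is done and handed in after about 55 s of robot time. I unlocked the cap, stood it on the tile, loaded the three white dishes that were present, then refitted and locked the cap.

**Dishes:** After each press the picture showed the lid sunk below the flange with the black lips over it. The pressing force I read settled at only 3–4 N, less than the 8–15 N you gave. I relied on the depth instead, with each lid pressed about 3.5 mm below the mouth point.

**Cap:** I turned it clockwise until the torque rose to about 0.5 N m, so I took that as the stop. The last close picture puts the bar at 73.3°, against 76.2° at the start. That fits the stop implied by the flange pins (about 73.5°), and the disc is at the right height.

**Other things on the bench:** In the top view taken with all three dishes loaded, the tape, pot, timer, slide box and the blue and red look-alikes were where they began. My last image comparison covered only the middle of the bench. It flagged changed pixels. The few I printed fell on the tile, where the cap had been, and I did not go through the rest. The gripper was open and clear of everything at hand-in.

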